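# Slide the candlestick home into the V-stop

## Task

Slide the tall copper candlestick across the welding table into the yellow V-shaped stop until its foot is snug against both arms of the V, ready for the next weld. Push it low on its foot with the fingertips: it must stay standing upright on the table all the way, and must not be gripped, squeezed hard or lifted. Leave the spray can, the jar and the wire brush where they are, and back the fingers off when it is home.

Things in the scene. Friction and masses are not known exactly. Their poses are not given: they have to be found in the camera images.
- candlestick: Copper candlestick, 202 mm tall, 0.4 to 0.8 kg, standing loose on the table. Round foot 52 mm across and 40 mm high; stem 26 mm across with two 36 mm rings; drip pan 62 mm across at height 170 to 176 mm; cup 30 mm across on top. Origin: centre of the foot's underside; z up; round, so yaw is of no matter. Smooth: pushed on the foot it slides (2 to 4 N), pushed on the stem it tips.
- v_stop: Fixed yellow V: two arms 62 mm long, 12 thick, 35 high, meeting at a right angle, low bolted feet behind. Origin: on the table, where the foot's centre stands when it touches both arms. +x points to the inner corner, 37 mm away; mouth opens to -x, roughly at the robot; arm ends at x = -7, y = +-44 mm. The candlestick starts 120 to 170 mm out along -x, up to 45 mm aside.
- spray_can: Bystander: red spray can with white cap, 56 mm in diameter, 190 mm tall, standing loose beside the work. Origin: centre of its underside. Leave it alone.
- tip_jar: Bystander: blue jar with black lid, 60 mm in diameter, 80 mm tall, standing loose beside the work. Origin: centre of its underside. Leave it alone.
- wire_brush: Bystander: wire brush, wooden handle 240 x 26 x 14 mm with a steel bristle block on top, 32 mm high in all, lying loose beyond the V-stop. Origin: centre of its underside; x along the handle. Leave it alone.
There are look-alikes about, which are no part of the job. There is more than one size of the v_stop; the one meant has the size given above.

How it is judged:
At the end, for the whole second after the job is handed in: The candlestick stands upright (within 0.04 rad) and at rest on the table, its foot's centre within 5 mm of the seat point of the V-stop, and the fingers no longer touch it (horizontal distance between candlestick and v_stop below 0.005 m and angle between candlestick's own z axis and vertical below 0.04 rad and height (world z) of candlestick below 0.004 m and linear speed of candlestick below 0.01 m/s and contact force between the fingers and candlestick below 0.1 N).
It fails at once if the candlestick tips more than 0.2 rad (angle between candlestick's own z axis and vertical above 0.2 rad).
It fails at once if the candlestick is lifted: its underside's centre more than 10 mm off the table (height (world z) of candlestick above 0.01 m).
It fails at once if the candlestick is gripped or squeezed: more than 35 N between fingers and candlestick (contact force between the fingers and candlestick above 35 N).
It fails at once if the spray can, the jar or the wire brush is moved more than 15 mm (distance of any of spray_can, tip_jar, wire_brush from where it was at the start of the episode above 0.015 m).
It fails at once if the spray can or the jar tips more than 0.3 rad (angle between any of spray_can, tip_jar's own z axis and vertical above 0.3 rad).
It also fails if it takes over 40 s, if anything falls off the work surface, if the arm or the gripper's body presses on something with over 40 N, if the wrist force passes 120 N, or if a joint passes its speed limit or range.

## Robot

A 6-joint arm with a two-finger parallel gripper is mounted at the origin on the work surface. World frame = base frame: x ahead of the robot, y to its left, z up, the work surface at z = 0. Lengths are in m, angles in rad, forces in N, time in s.
With the tool pointing down it reaches from about 0.4 to 0.825 m from the base axis. Payload 7 kg.
Tool frame: the origin (TCP) lies midway between the tips of the shut fingers; the grasp point (between the pads) lies 19 mm behind it; y points along the fingers, z is the direction in which the jaws open and shut, and the axes are right-handed (so a half turn about y gives the same grasp; the last joint's range is limited). The gripper opens to 88 mm and grips with 3 to 60 N. Pads are 19 mm wide; open, the fingers measure 130 mm over their backs; the gripper's body (78 mm by 193 mm) begins 47 mm behind the grasp point.
Start: joints at [1.594, 0.359, 0.012, 0, -1.224, -0.288], TCP at [0.177, 0.651, 0.202] pointing down, gripper open.
Joint ranges: [-3.07, 3.07], [-1.43, 2.12], [-1.02, 1.25], [-3.03, 1.67], [-3.05, -0], [-3.03, 3.03]. Speed limits (rad/s): [2.39, 2.39, 3.01, 3.14, 3.14, 3.14].

## Interface

Orientations are given as [roll, pitch, yaw] about the fixed x, y, z axes, in that order (R = Rz(yaw) Ry(pitch) Rx(roll)).
In Python, from station import readout, eyes, job, nets gives the robot as it stands.
- The arm moves only by the tool play_rows, never from a script. Its argument "increments" is a list of rows, each an object with "linear": the shift along the tool's x, y, z in m, a list of three; "rotation": the turn, a rotation vector about the tool's x, y, z in degrees, a list of three; "claw": the closure, from 0 (fully open) to 1 (shut). A call has 1 to 5 rows; each row is the pose to reach, as a shift and turn from the pose measured when the call began, along the tool's axes at that moment; what a row does not reach only later rows make up. A row lasts 1/8 s, in which the tool goes at most 62.5 mm and 10.7 degrees, less where a joint would pass 70% of its speed; a pose out of reach is approached as far as the arm can. A call with a gripper value outside its range is refused whole. The fingers move at their own pace and stop on an object; "newtons" is the grip in N (left out, the last holds). Time passes only in rows, so rows that repeat a pose let the fingers close. It gives the time, the measured TCP pose, the force and the opening at its end, in the units of the state.
- readout.get_state(): the state, without advancing time (a new reading comes with each control period).
- eyes.grab_frame(name): name is "scene" or "top" or "wrist"; returns (picture, depth): 400x640x3 uint8, blue, green, red; 400x640 float32, m along the optical axis (not along the pixel's ray), 0 where there is no reading.
- eyes.camera_model(name): a dict with "intrinsics" (3x3 intrinsics, pixels), "R" (3x3) and "t" (3): a world point X has camera coordinates R X + t. Camera axes: x right, y down, z forward; pixel columns grow to the right and rows downward; lengths in m; the calibration is good to about 2 mm. The wrist camera is an equidistant fisheye: a pixel r from the principal point sees the ray r / f radians off the axis. A picture is of the moment at which its call begins: read the wrist's pose just before it. camera_model takes no time and is no camera call; for the wrist camera it gives the pose at the moment of the call.
- job.job_done(): hands the job in, once; it reports no verdict.
Trained networks look in the newest picture that a camera, given by its name, has taken for a name from the list of things; names that differ only in an ending like _2 or _b are one class to them, and where a whole thing is asked for, a point or a joint stands for the part that bears it (a point fixed in the world has none). Each returns a list of dicts, best first, with "score" (0 to 1); they miss things now and then, are a little off and sometimes report something else, mostly with a low value. They report only what shows in the picture. A call takes as long as a camera call. They do not tell look-alikes from the thing itself.
- nets.regions_of(label, camera): "region" (400x640 bool, what is visible of it) and "rect" ([left, top, right, bottom] in pixels, round what is visible of it).
The state is a dict: "t": time; "q": joint angles; "qd": joint speeds; "joint_efforts": joint torques, N m; "eef_pos": TCP position; "ee_rot": TCP orientation; "force": force on the tool from outside, world axes, zero at the start; "moment": the same for the moment, N m; "width": finger opening in m.
Only numpy, scipy, OpenCV 4.12 (cv2) and the standard library are available. Lean on these libraries where they do the work, as an engineer would, in place of code of your own. Each camera call takes 0.05 s, during which the arm holds its last target.

## Working session

There is one attempt and no reset: what is moved stays moved. The work goes in short steps, Python scripts to look and compute and a tool call to move; the robot and the scene stay as the last step left them, time stands still between calls to the robot, and variables do not carry over. Pictures are saved under pics/ and viewed, and the job is handed in when it is done.

Besides the shell and the picture viewer there is one more tool, called after "Emit:" by a JSON object that holds its "method" and its "body", one argument or row to a line. play_rows: Moves the arm, as the interface text tells. Its arguments: {"type":"object","properties":{"increments":{"type":"array","items":{"type":"object","properties":{"linear":{"type":"array","items":{"type":"number"}},"rotation":{"type":"array","items":{"type":"number"}},"claw":{"type":"number"}}}},"newtons":{"type":"number"}},"required":["increments"]}

```bash
mkdir -p pics
cat > h.py <<'E'
import numpy as np, cv2
from station import readout, eyes, job, nets
def world(cam,px,py,d,m=None):
    m=m or eyes.camera_model(cam);K=np.array(m["intrinsics"]);R=np.array(m["R"]);t=np.array(m["t"])
    px,py,d=map(np.asarray,(px,py,d))
    c=np.stack([(px-K[0,2])/K[0,0]*d,(py-K[1,2])/K[1,1]*d,d],-1)
    return (c-t)@R
E
python3 - <<'E'
from h import *
s=readout.get_state();print(s)
for c in ("scene","top"):
    im,d=eyes.grab_frame(c);cv2.imwrite(f"pics/{c}0.png",im);np.save(f"{c}0.npy",d)
    m=eyes.camera_model(c)
    for l in ("candlestick","v_stop","spray_can","tip_jar","wire_brush"):
        for r in nets.regions_of(l,c):
            M=r["region"]&(d>0)
            P=world(c,*np.nonzero(M)[::-1],d[M],m)
            print(c,l,round(r["score"],2),r["rect"],M.sum(),np.percentile(P,[2,50,98],axis=0).round(3).tolist() if M.sum() else None)
E
```

```text
{'t': 0.0, 'q': array([ 1.59411675e+00,  3.59374945e-01,  1.10506016e-02, -3.60415494e-04,
       -1.22409009e+00, -2.88075420e-01]), 'qd': array([-0.00058111, -0.00116523, -0.00092766, -0.00042903, -0.00017549,
        0.00200968]), 'joint_efforts': array([-3.00520887e-04, -5.82728148e+01,  2.93062985e+01,  6.99721590e+00,
        7.21115386e-03, -1.57540599e-04]), 'eef_pos': array([0.17653237, 0.65095349, 0.201025  ]), 'ee_rot': array([-1.56914863e+00,  1.34912173e-04,  2.87671502e+00]), 'force': array([-0.44942864, -0.02046644, -0.73311471]), 'moment': array([ 0.03145789, -0.00153608,  0.05184339]), 'width': 0.0878548993226448}
scene candlestick 0.7 [257.2, 121.9, 286.3, 187.0] 1260 [[0.506, -0.101, 0.006], [0.535, -0.073, 0.126], [0.551, -0.052, 0.203]]
scene v_stop 0.82 [221.8, 146.5, 249.5, 171.1] 335 [[0.471, -0.223, 0.0], [0.503, -0.182, 0.009], [0.522, -0.154, 0.026]]
scene v_stop 0.61 [312.2, 122.3, 376.0, 173.4] 1507 [[0.368, -0.0, 0.001], [0.422, 0.082, 0.019], [0.459, 0.145, 0.05]]
scene spray_can 0.73 [319.1, 187.4, 346.5, 249.9] 1416 [[0.647, 0.059, 0.006], [0.68, 0.08
[... 566 characters left out ...]
434.0, 129.9] 1605 [[0.781, -0.189, -0.002], [0.799, -0.066, 0.014], [0.821, 0.038, 0.033]]
top v_stop 0.96 [412.8, 247.8, 452.1, 276.3] 412 [[0.466, -0.225, 0.002], [0.496, -0.198, 0.01], [0.516, -0.155, 0.025]]
top v_stop 0.72 [357.2, 146.1, 412.9, 179.6] 873 [[0.664, -0.142, 0.001], [0.697, -0.093, 0.017], [0.723, -0.031, 0.037]]
top v_stop 0.61 [263.3, 271.7, 347.3, 326.8] 1770 [[0.364, -0.004, 0.008], [0.414, 0.064, 0.016], [0.453, 0.143, 0.05]]
top spray_can 0.58 [285.0, 138.8, 319.4, 192.1] 1190 [[0.63, 0.058, 0.015], [0.642, 0.082, 0.153], [0.672, 0.108, 0.191]]
top tip_jar 0.73 [443.1, 181.8, 482.7, 214.2] 1014 [[0.589, -0.271, 0.002], [0.612, -0.238, 0.077], [0.643, -0.217, 0.082]]
```

Run:
```python
import cv2
a=cv2.imread("pics/scene0.png")[100:320,150:400];b=cv2.imread("pics/top0.png")[90:340,240:500]
cv2.imwrite("pics/sc.png",cv2.resize(a,None,fx=2.7,fy=2.7,interpolation=2));cv2.imwrite("pics/tc.png",cv2.resize(b,None,fx=2.4,fy=2.4,interpolation=2))
```

```text
(no output)
```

View pics/sc.png

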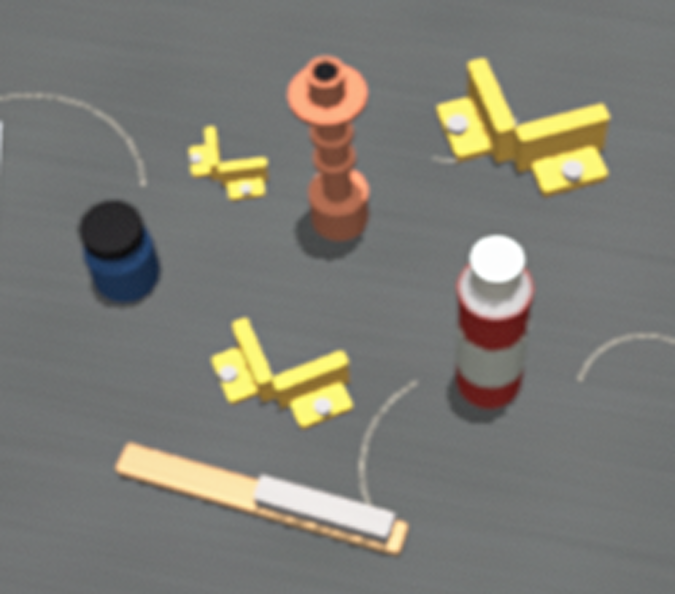

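View pics/tc.png

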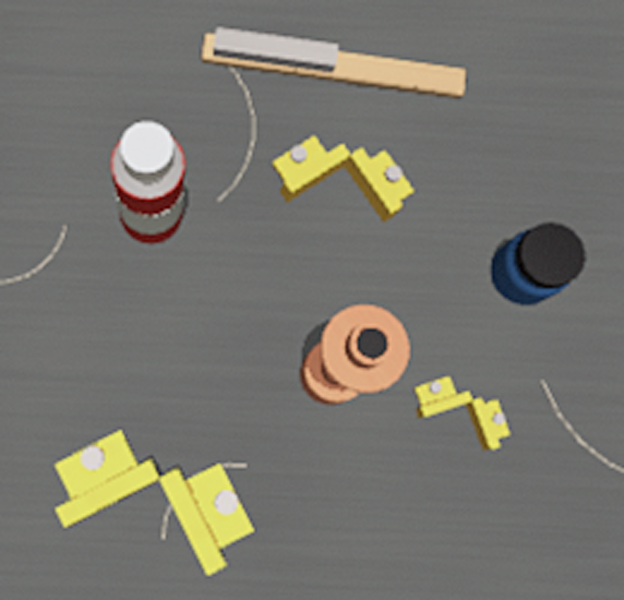

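```bash
cat > fit.py <<'E'
from h import *
from scipy.optimize import least_squares
def cloud(c,d):
    v,u=np.nonzero(d>0); return world(c,u,v,d[v,u]),v,u
def vfit(c,im,d):
    P,v,u=cloud(c,d); b,g,r=im[v,u].astype(int).T
    m=(g>90)&(b<g*0.6)&(P[:,2]>.030)&(P[:,2]<.042)&(P[:,0]>.64)&(P[:,0]<.77)&(P[:,1]>-.17)&(P[:,1]<0)
    Q=P[m,:2]
    def sd(p,Q):
        cc,s=np.cos(p[2]),np.sin(p[2]); L=(Q-p[:2])@np.array([[cc,-s],[s,cc]])
        out=[]
        for sg in (1,-1):
            e=np.array([-1,sg])/2**.5; n=np.array([1,sg])/2**.5
            a=(L-[.037,0])@e-.031; t=(L-[.037,0])@n-.006
            out.append(np.hypot(np.maximum(abs(a)-.031,0),np.maximum(abs(t)-.006,0))+.15*abs(t))
        return np.min(out,0)
    best=min((least_squares(sd,[.67,-.09,y],args=(Q,),loss='soft_l1',f_scale=.003) for y in (-.6,-.3,0,.3)),key=lambda r:r.cost)
    return best.x,len(Q),np.sqrt(np.mean(best.fun**2))
def cfit(c,im,d,xy=(.53,-.075)):
    P,v,u=cloud(c,d); out={}
    near=np.hypot(*(P[:,:2]-xy).T)<.07
    b,g,r=im[v,u].astype(int).T
    near&=(r>b*1.25)&(r>g*1.15)
    for nm,z0,z1,R in(("foot",.006,.036,.026),("pan",.171,.179,None),("cup",.18,.199,.015)):
        Q=P[near&(P[:,2]>z0)&(P[:,2]<z1)][:,:2]
        if len(Q)<15: continue
        if R: f=lambda p:np.hypot(*(Q-p).T)-R
        else: f=lambda p:np.maximum(np.hypot(*(Q-p).T)-.031,0)+.05*np.hypot(*(Q-p).T)
        r_=least_squares(f,Q.mean(0)+([-.01,0] if c=="x" else 0),loss='soft_l1',f_scale=.002)
        out[nm]=(r_.x.round(4).tolist(),len(Q),round(float(np.sqrt(np.mean(r_.fun**2))),4))
    return out
E
python3 - <<'E'
from fit import *
for c in("scene","top"):
    im=cv2.imread(f"pics/{c}0.png");d=np.load(f"{c}0.npy")
    print(c,vfit(c,im,d),cfit(c,im,d))
E
```

```text
scene (array([ 0.67642538, -0.0815226 , -0.16499372]), 300, np.float64(0.0006870172304266696)) {'foot': ([0.5231, -0.0779], 155, 0.0018), 'pan': ([0.5247, -0.0769], 342, 0.0013), 'cup': ([0.5232, -0.0773], 79, 0.0012)}
top (array([ 0.67275496, -0.08194597, -0.16311855]), 352, np.float64(0.0005850758421902039)) {'foot': ([0.5208, -0.0783], 60, 0.0023), 'pan': ([0.5204, -0.0775], 735, 0.0012), 'cup': ([0.5208, -0.0776], 46, 0.0008)}
```

Run:
```python
from fit import *
for c in("scene","top"):
    im=cv2.imread(f"pics/{c}0.png");d=np.load(f"{c}0.npy")
    P,v,u=cloud(c,d);b,g,r=im[v,u].astype(int).T
    m=(g>90)&(b<g*.6)&(P[:,0]<.48)&(P[:,1]>-.05)&(P[:,1]<.16)
    for lo,hi in((.002,.015),(.015,.03),(.03,.044),(.044,.07)):
        Q=P[m&(P[:,2]>lo)&(P[:,2]<hi)]
        if len(Q):print(c,lo,len(Q),np.percentile(Q,[1,99],axis=0).round(3).tolist())
```

```text
scene 0.002 558 [[0.377, -0.008, 0.003], [0.464, 0.149, 0.015]]
scene 0.015 198 [[0.375, 0.016, 0.015], [0.452, 0.146, 0.03]]
scene 0.03 189 [[0.362, 0.016, 0.03], [0.442, 0.144, 0.044]]
scene 0.044 389 [[0.36, 0.015, 0.044], [0.44, 0.144, 0.051]]
top 0.002 841 [[0.375, -0.01, 0.007], [0.459, 0.148, 0.014]]
top 0.015 10 [[0.394, 0.03, 0.015], [0.446, 0.143, 0.027]]
top 0.03 7 [[0.386, 0.032, 0.032], [0.424, 0.13, 0.044]]
top 0.044 763 [[0.357, 0.015, 0.045], [0.435, 0.142, 0.051]]
```

```bash
cat > go.py <<'E'
import sys
from h import *
from scipy.spatial.transform import Rotation as Ro
def tgt(a,psi):
    a,psi=np.radians([a,psi]);f=np.array([np.cos(psi),np.sin(psi),0]);k=np.array([0,0,1])
    y=np.sin(a)*f-np.cos(a)*k; x=-(np.cos(a)*f+np.sin(a)*k)
    return np.stack([x,y,np.cross(x,y)],1)
x,y,z,a,psi=map(float,sys.argv[1:6])
s=readout.get_state();R=Ro.from_euler('xyz',s["ee_rot"]).as_matrix()
print("pos",s["eef_pos"].round(4),"t",s["t"],"F",s["force"].round(2),"w",round(s["width"],4),"q",s["q"].round(2))
print("lin",(R.T@(np.array([x,y,z])-s["eef_pos"])).round(4),"rot",np.degrees(Ro.from_matrix(R.T@tgt(a,psi)).as_rotvec()).round(2))
E
python3 go.py .38 .42 .27 0 0;python3 go.py .46 .2 .27 15 3
```

```text
pos [0.1767 0.6514 0.2019] t 0.6 F [ 0.82 -0.79  0.53] w 0.088 q [ 1.59  0.36  0.01  0.   -1.22 -0.29]
lin [-0.2568 -0.068   0.1702] rot [ -0.   -15.17  -0.  ]
pos [0.1767 0.6514 0.2019] t 0.6 F [ 0.82 -0.79  0.53] w 0.088 q [ 1.59  0.36  0.01  0.   -1.22 -0.29]
lin [-0.3916 -0.068   0.3616] rot [ -2.38 -18.06  14.87]
```

Emit:
{"method": "play_rows", "body": {
  "increments": [
    {"linear": [-0.05,-0.02,0.035],"rotation": [0,-3,0],"claw": 0.72},
    {"linear": [-0.1,-0.04,0.07],"rotation": [0,-6,0],"claw": 0.72},
    {"linear": [-0.15,-0.055,0.1],"rotation": [0,-9,0],"claw": 0.72},
    {"linear": [-0.2,-0.068,0.135],"rotation": [0,-12,0],"claw": 0.72},
    {"linear": [-0.257,-0.068,0.17],"rotation": [0,-15,0],"claw": 0.72}
  ],
  "newtons": 10
}}

```text
t: 1.23
eef_pos: [0.3778, 0.423, 0.2717]
ee_rot: [-1.573, 0.001, 3.141]
force: [1.0, 0.9, 0.3]
width: 0.0429
```

```bash
python3 go.py .45 .2 .27 15 3
```

```text
pos [0.3778 0.423  0.2717] t 1.225 F [1.03 0.91 0.27] w 0.0429 q [ 1.19  0.14 -0.12  0.   -1.31  0.38]
lin [-0.0723  0.0012  0.2229] rot [-0.25 -3.04 14.91]
```

Emit:
{"method": "play_rows", "body": {
  "increments": [
    {"linear": [-0.015,0,0.045],"rotation": [0,-0.6,3],"claw": 0.72},
    {"linear": [-0.03,0,0.09],"rotation": [0,-1.2,6],"claw": 0.72},
    {"linear": [-0.045,0,0.135],"rotation": [0,-1.8,9],"claw": 0.72},
    {"linear": [-0.06,0,0.18],"rotation": [0,-2.4,12],"claw": 0.72},
    {"linear": [-0.072,0,0.223],"rotation": [0,-3,15],"claw": 0.72}
  ]
}}

```text
t: 1.85
eef_pos: [0.4499, 0.1985, 0.2715]
ee_rot: [-1.567, 0.266, -3.089]
force: [0.5, -0.1, 0.8]
width: 0.0245
```

```bash
python3 go.py .445 -.078 .25 30 3
```

```text
pos [0.4499 0.1985 0.2715] t 1.85 F [ 0.53 -0.09  0.81] w 0.0245 q [ 1.   -0.16 -0.55  0.25 -1.04  0.51]
lin [0.0244 0.0168 0.2758] rot [-0.22  0.04 14.79]
```

Emit:
{"method": "play_rows", "body": {
  "increments": [
    {"linear": [0.005,0.003,0.055],"rotation": [0,0,3],"claw": 0.72},
    {"linear": [0.01,0.006,0.11],"rotation": [0,0,6],"claw": 0.72},
    {"linear": [0.015,0.01,0.165],"rotation": [0,0,9],"claw": 0.72},
    {"linear": [0.02,0.013,0.22],"rotation": [0,0,12],"claw": 0.72},
    {"linear": [0.024,0.017,0.276],"rotation": [0,0,15],"claw": 0.72}
  ]
}}

```text
t: 2.48
eef_pos: [0.4449, -0.0794, 0.2507]
ee_rot: [-1.567, 0.532, -3.086]
force: [1.2, -0.3, -0.1]
width: 0.0244
```

```bash
python3 go.py .445 -.078 .1 30 3
```

```text
pos [ 0.4449 -0.0794  0.2507] t 2.475 F [ 1.16 -0.29 -0.11] w 0.0244 q [ 0.43 -0.46 -0.89  0.32 -0.66  0.99]
lin [ 0.0763  0.1299 -0.002 ] rot [-0.14  0.17 -0.49]
```

Emit:
{"method": "play_rows", "body": {
  "increments": [
    {"linear": [0.015,0.026,0],"rotation": [0,0,0],"claw": 0.72},
    {"linear": [0.03,0.052,0],"rotation": [0,0,0],"claw": 0.72},
    {"linear": [0.045,0.078,0],"rotation": [0,0,0],"claw": 0.72},
    {"linear": [0.06,0.104,-0.001],"rotation": [0,0,0],"claw": 0.72},
    {"linear": [0.076,0.13,-0.002],"rotation": [0,0,0],"claw": 0.72}
  ]
}}

```text
t: 3.1
eef_pos: [0.459, -0.1009, 0.1166]
ee_rot: [-1.618, 0.506, -3.085]
force: [0.6, -0.1, -0.6]
width: 0.0241
```

```bash
python3 go.py .445 -.078 .019 30 3
python3 - <<'E'
from fit import *
for c in("scene","top"):
    im,d=eyes.grab_frame(c);cv2.imwrite(f"pics/{c}1.png",im)
    print(c,cfit(c,im,d))
E
```

```text
pos [ 0.459  -0.1009  0.1166] t 3.1 F [ 0.57 -0.05 -0.55] w 0.0241 q [ 0.23 -0.18 -1.02  0.17 -0.23  1.25]
lin [ 0.0584  0.0802 -0.0199] rot [2.85 0.19 1.  ]
scene {'foot': ([0.5232, -0.0774], 159, 0.0019), 'pan': ([0.5246, -0.0764], 334, 0.0012), 'cup': ([0.523, -0.0778], 90, 0.0018)}
top {'foot': ([0.5207, -0.078], 57, 0.0019), 'pan': ([0.5205, -0.0775], 734, 0.0012), 'cup': ([0.5206, -0.0779], 49, 0.0005)}
```

View pics/scene1.png

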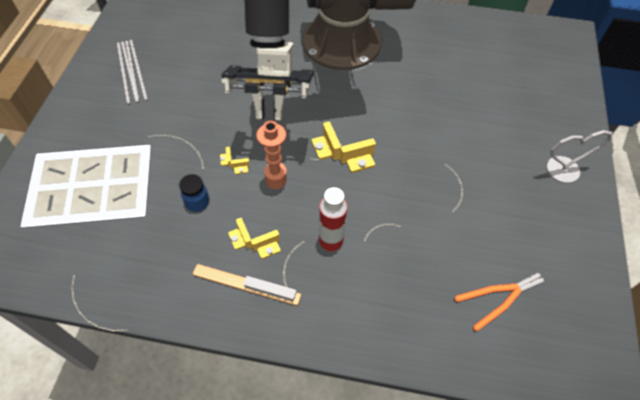

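```bash
cat > fk.py <<'E'
import numpy as np
from scipy.optimize import least_squares
from scipy.spatial.transform import Rotation as Ro
D=[([1.59411675,.359374945,.0110506,-.00036,-1.22409,-.288075],[.17653,.65095,.201025],[-1.56915,.000135,2.876715])]
rx=lambda a:Ro.from_euler('x',a).as_matrix();ry=lambda a:Ro.from_euler('y',a).as_matrix();rz=lambda a:Ro.from_euler('z',a).as_matrix()
E
python3 - <<'E'
from h import *; s=readout.get_state()
np.set_printoptions(precision=5,suppress=True)
print(s["q"],s["qd"],s["eef_pos"],s["ee_rot"])
E
```

```text
[ 0.23337 -0.17485 -1.01659  0.16919 -0.23193  1.24867] [ 0.02901 -0.06348  0.01228  0.09964 -0.06581 -0.11891] [ 0.45718 -0.10168  0.11397] [-1.61826  0.49964 -3.08761]
```

Emit:
{"method": "play_rows", "body": {
  "increments": [
    {"linear": [-0.03,-0.05,0],"rotation": [0,0,-3],"claw": 0.72},
    {"linear": [-0.06,-0.1,0],"rotation": [0,0,-6],"claw": 0.72},
    {"linear": [-0.06,-0.1,0],"rotation": [0,0,-9],"claw": 0.72},
    {"linear": [-0.06,-0.1,0],"rotation": [0,0,-9],"claw": 0.72}
  ]
}}

```text
t: 3.7
eef_pos: [0.4631, -0.1062, 0.2323]
ee_rot: [-1.615, 0.345, -3.08]
force: [0.2, 0.1, -0.6]
width: 0.0246
```

Run:
```python
from h import *; s=readout.get_state()
np.set_printoptions(precision=5,suppress=True)
print(s["q"],s["qd"],s["eef_pos"],s["ee_rot"])
```

```text
[ 0.19037 -0.22122 -0.60826  0.00025 -0.83576  1.44912] [ 0.00137 -0.00001 -0.07705 -0.00939  0.0431  -0.00112] [ 0.46308 -0.10617  0.23229] [-1.61455  0.34535 -3.0804 ]
```

```bash
cat >> fk.py <<'E'
D+=[([1.19,.14,-.12,0,-1.31,.38],[.3778,.423,.2717],[-1.573,.001,3.141]),
([1.,-.16,-.55,.25,-1.04,.51],[.4499,.1985,.2715],[-1.567,.266,-3.089]),
([.43,-.46,-.89,.32,-.66,.99],[.4449,-.0794,.2507],[-1.567,.532,-3.086]),
([.23337,-.17485,-1.01659,.16919,-.23193,1.24867],[.45718,-.10168,.11397],[-1.61826,.49964,-3.08761]),
([.19037,-.22122,-.60826,.00025,-.83576,1.44912],[.46308,-.10617,.23229],[-1.61455,.34535,-3.0804])]
def fk(q,p,s4=1,s6=1):
    r0,w,h,a2,a3x,a3z,L,w2,s4_=p[:8]
    q1,q2,q3,q4,q5,q6=q
    A=rz(q1);B=A@ry(q2);C=A@ry(q2-q3);E=C@rx(s4*q4)@ry(-q5)
    pos=A@[r0,-w,h]+B@[0,0,a2]+C@[a3x,0,a3z]+C@rx(s4*q4)@[0,-w2,0]+E@[L,0,0]
    # tool: at zero roll x_tool: y_tool=approach
    T=E@rx(s6*q6)@R0
    return pos,T
# tool frame const: approach x -> tool y
def R0f(g): return rx(g)@np.array([[0,1,0],[1,0,0],[0,0,-1.]])
def P(v): 
    return list(v)
E
python3 - <<'E'
import fk
from fk import *
for s4 in(1,-1):
  for s6 in(1,-1):
    def res(v):
        fk.R0=R0f(v[8]);o=[]
        for i,(q,p,e) in enumerate(D):
            w=1 if i in(0,4,5) else .3
            pp,T=fk.fk(q,list(v[:8])+[0],s4,s6)
            o+=list((pp-p)*w)+list(.3*w*Ro.from_matrix(T@Ro.from_euler('xyz',e).as_matrix().T).as_rotvec())
        return np.array(o+[.002*(v[0]),.001*v[5]])
    for g in(0,1.57,3.14,-1.57):
        r=least_squares(res,[0,.19,.35,.3,.3,0,.25,0,g]);print(s4,s6,g,r.cost,r.x.round(4))
E
```

```text
Traceback (most recent call last):
AttributeError: 'function' object has no attribute 'fk'
```

```bash
mv fk.py kin.py; sed -i 's/r0,w,h,a2,a3x,a3z,L,w2,s4_=p/r0,w,h,a2,a3x,a3z,L,w2=p/' kin.py
python3 - <<'E'
import kin
from kin import *
for s4 in(1,-1):
  for s6 in(1,-1):
    def res(v):
        kin.R0=R0f(v[8]);o=[]
        for i,(q,p,e) in enumerate(D):
            w=1 if i in(0,4,5) else .3
            pp,T=kin.fk(q,list(v[:8])+[0],s4,s6)
            o+=list((pp-p)*w)+list(.3*w*Ro.from_matrix(T@Ro.from_euler('xyz',e).as_matrix().T).as_rotvec())
        return np.array(o+[.002*(v[0]),.001*v[5]])
    for g in(0,1.57,3.14,-1.57):
        r=least_squares(res,[0,.19,.35,.3,.3,0,.25,0,g]);print(s4,s6,g,r.cost,r.x.round(4))
        if r.cost<1e-3: print(res(r.x).round(3))
E
```

```text
1 1 0 0.36415366996249243 [ 1.995e-01  4.234e-01 -1.089e-01  3.785e-01  3.040e-01  7.780e-02
 -7.000e-04 -2.252e-01 -1.699e+00]
1 1 1.57 0.3101573693733525 [ 1.9950e-01  4.2340e-01 -1.0890e-01  3.7850e-01  3.0400e-01  7.7800e-02
 -7.0000e-04 -2.2520e-01  2.6607e+00]
1 1 3.14 0.31015736937335225 [ 1.9950e-01  4.2340e-01 -1.0890e-01  3.7850e-01  3.0400e-01  7.7800e-02
 -7.0000e-04 -2.2520e-01  2.6607e+00]
1 1 -1.57 0.36415366996249243 [ 1.995e-01  4.234e-01 -1.089e-01  3.785e-01  3.040e-01  7.780e-02
 -7.000e-04 -2.252e-01 -1.699e+00]
1 -1 0 0.006438924393372986 [ 0.1995  0.4234 -0.1089  0.3785  0.304   0.0778 -0.0007 -0.2252 -0.1217]
1 -1 1.57 0.006438924393372987 [ 0.1995  0.4234 -0.1089  0.3785  0.304   0.0778 -0.0007 -0.2252 -0.1217]
1 -1 3.14 0.006438924393373096 [ 0.1995  0.4234 -0.1089  0.3785  0.304   0.0778 -0.0007 -0.2252 -0.1217]
1 -1 -1.57 0.006438924393373004 [ 0.1995  0.4234 -0.1089  0.3785  0.304   0.0778 -0.0007 -0.2252 -0.1217]
-1 1 0 0.3299025626073841 [ 4.3000e-03  6.3000e-03  1.9420e-01  5.9910e-01  4.5950e-01  1.2000e-03
  3.9820e-01  1.8560e-01 -1.5773e+00]
-1 1 1
[... 1182 characters left out ...]
.0063  0.1942  0.5991  0.4595  0.0012  0.3982  0.1856 -0.    ]
[ 0.    -0.     0.    -0.     0.     0.    -0.001  0.     0.    -0.
  0.    -0.     0.     0.    -0.     0.     0.    -0.    -0.    -0.001
  0.    -0.    -0.001 -0.    -0.     0.     0.    -0.     0.     0.
  0.    -0.    -0.    -0.     0.     0.     0.     0.   ]
-1 -1 -1.57 8.444936546802179e-07 [ 0.0043  0.0063  0.1942  0.5991  0.4595  0.0012  0.3982  0.1856 -0.    ]
[ 0.    -0.     0.    -0.     0.     0.    -0.001  0.     0.    -0.
  0.    -0.     0.     0.    -0.     0.     0.    -0.    -0.    -0.001
  0.    -0.    -0.001 -0.    -0.     0.     0.    -0.     0.     0.
  0.    -0.    -0.    -0.     0.     0.     0.     0.   ]
```

```bash
cat >> kin.py <<'E'
PV=[.0043,.0063,.1942,.5991,.4595,.0012,.3982,.1856];R0=R0f(0)
LO=np.array([-3.07,-1.43,-1.02,-3.03,-3.05,-3.03])+.03;HI=np.array([3.07,2.12,1.25,1.67,0,3.03])-.03
def tgt(a,psi,flip=1):
    a,psi=np.radians([a,psi]);f=np.array([np.cos(psi),np.sin(psi),0]);k=np.array([0,0,1])
    y=np.sin(a)*f-np.cos(a)*k; x=-(np.cos(a)*f+np.sin(a)*k)*flip
    return np.stack([x,y,np.cross(x,y)],1)
def ik(pos,T,q0s):
    best=None
    for q0 in q0s:
        def res(q):
            p,R=fk(q,PV,-1,-1);return np.r_[p-pos,.3*Ro.from_matrix(R@T.T).as_rotvec()]
        r=least_squares(res,np.clip(q0,LO+.01,HI-.01),bounds=(LO,HI))
        if best is None or r.cost<best.cost:best=r
    return best
E
python3 - <<'E'
from kin import *
rng=np.random.default_rng(0)
q0s=[[.2,-.2,-.6,0,-.8,1.45],[.4,-.5,-.9,.3,-.6,1],[.2,-.2,-.6,0,-.8,-1.5],[0,0,-.8,-1.2,-.8,1.],[.3,-.3,-.9,1.2,-.8,0.5]]
for flip in(1,-1):
  for a in(25,30,40):
    row=[]
    for psi in range(-90,91,15):
        f=np.array([np.cos(np.radians(psi)),np.sin(np.radians(psi)),0])
        r=ik(np.array([.522,-.0775,.019])-.035*f,tgt(a,psi,flip),q0s)
        row.append(f"{psi}:{np.sqrt(2*r.cost)*1000:.0f}")
    print(flip,a,row)
E
```

```text
1 25 ['-90:0', '-75:0', '-60:16', '-45:41', '-30:56', '-15:53', '0:29', '15:0', '30:0', '45:0', '60:5', '75:0', '90:0']
1 30 ['-90:0', '-75:0', '-60:27', '-45:58', '-30:78', '-15:56', '0:31', '15:0', '30:0', '45:10', '60:0', '75:0', '90:0']
1 40 ['-90:0', '-75:0', '-60:44', '-45:87', '-30:71', '-15:32', '0:0', '15:15', '30:0', '45:0', '60:0', '75:0', '90:0']
-1 25 ['-90:0', '-75:0', '-60:16', '-45:41', '-30:18', '-15:35', '0:29', '15:0', '30:0', '45:0', '60:0', '75:0', '90:0']
-1 30 ['-90:0', '-75:0', '-60:27', '-45:46', '-30:7', '-15:31', '0:31', '15:0', '30:0', '45:0', '60:0', '75:0', '90:0']
-1 40 ['-90:0', '-75:0', '-60:44', '-45:68', '-30:31', '-15:0', '0:0', '15:0', '30:0', '45:0', '60:0', '75:0', '90:0']
```

```bash
cat > path.py <<'E'
from kin import *
q=[.19037,-.22122,-.60826,.00025,-.83576,1.44912]
C0=np.array([.522,-.0775]);S=np.array([.6745,-.0817])
def tcp(c,psi,off,z):
    f=np.array([np.cos(np.radians(psi)),np.sin(np.radians(psi))]);return np.r_[c-off*f,z]
for ps0,a in((15,32),(18,32),(22,32),(18,36)):
  qq=q;print("psi",ps0,"a",a)
  W=[(C0,ps0,.07,.2),(C0,ps0,.07,.1),(C0,ps0,.07,.019),(C0,ps0,.035,.019)]
  W+=[(C0+(S-C0)*k,ps0+(-5-ps0)*max(0,k-.25)/.75,.028,.019) for k in(.0,.15,.3,.45,.6,.75,.9,1)]
  for c,psi,off,z in W:
    r=ik(tcp(c,psi,off,z),tgt(a,psi),[qq]);qq=r.x
    print(round(psi),(tcp(c,psi,off,z)).round(3),round(np.sqrt(2*r.cost)*1000,1),qq.round(2))
E
python3 path.py
```

```text
psi 15 a 32
15 [ 0.454 -0.096  0.2  ] 0.0 [ 0.17 -0.31 -0.79 -0.09 -0.53  1.73]
15 [ 0.454 -0.096  0.1  ] 0.0 [ 0.15 -0.13 -0.91 -0.23 -0.25  1.89]
15 [ 0.454 -0.096  0.019] 0.0 [-0.05  0.09 -0.78 -0.78 -0.23  2.6 ]
15 [ 0.488 -0.087  0.019] 0.0 [ 0.01  0.13 -0.75 -0.73 -0.2   2.5 ]
15 [ 0.495 -0.085  0.019] 0.0 [ 0.02  0.14 -0.74 -0.71 -0.19  2.48]
15 [ 0.518 -0.085  0.019] 0.0 [ 0.03  0.17 -0.71 -0.69 -0.19  2.45]
14 [ 0.541 -0.085  0.019] 0.0 [ 0.06  0.2  -0.7  -0.63 -0.16  2.34]
10 [ 0.563 -0.084  0.019] 2.0 [ 0.16  0.22 -0.76 -0.41 -0.03  1.99]
6 [ 0.586 -0.083  0.019] 12.4 [ 0.15  0.25 -0.72 -0.4  -0.03  1.93]
2 [ 0.608 -0.081  0.019] 23.0 [ 0.15  0.28 -0.69 -0.37 -0.03  1.84]
-2 [ 0.631 -0.08   0.019] 33.7 [ 0.15  0.31 -0.67 -0.3  -0.03  1.71]
-5 [ 0.647 -0.079  0.019] 40.7 [ 0.15  0.33 -0.66 -0.22 -0.03  1.58]
psi 18 a 32
18 [ 0.455 -0.099  0.2  ] 0.0 [ 0.1  -0.28 -0.73 -0.21 -0.59  1.93]
18 [ 0.455 -0.099  0.1  ] 0.0 [ 0.05 -0.1  -0.8  -0.41 -0.35  2.19]
18 [ 0.455 -0.099  0.019] 0.0 [-0.12  0.11 -0.74 -0.83 -0.31  2.75]
18 [ 0.489 -0.088  0.019] 0.0 [-0.05  0.14 -0.7  -0.79
[... 1516 characters left out ...]
 -0.63 -0.38  2.47]
18 [ 0.455 -0.099  0.019] 5.3 [-0.24  0.11 -0.71 -1.   -0.36  3.  ]
18 [ 0.489 -0.088  0.019] 0.7 [-0.2   0.16 -0.67 -1.02 -0.35  3.  ]
18 [ 0.495 -0.086  0.019] 0.0 [-0.2   0.16 -0.66 -1.03 -0.34  3.  ]
18 [ 0.518 -0.087  0.019] 0.0 [-0.17  0.19 -0.63 -1.   -0.33  2.95]
16 [ 0.541 -0.087  0.019] 0.0 [-0.13  0.21 -0.61 -0.97 -0.29  2.87]
12 [ 0.563 -0.085  0.019] 0.0 [-0.03  0.22 -0.62 -0.88 -0.18  2.63]
7 [ 0.586 -0.084  0.019] 1.6 [ 0.1   0.25 -0.67 -0.68 -0.03  2.27]
3 [ 0.608 -0.082  0.019] 14.7 [ 0.08  0.28 -0.62 -0.75 -0.03  2.29]
-2 [ 0.631 -0.08   0.019] 28.0 [ 0.05  0.31 -0.56 -0.86 -0.03  2.36]
-5 [ 0.647 -0.079  0.019] 36.7 [ 0.01  0.33 -0.52 -1.04 -0.03  2.54]
```

```bash
cat > scan.py <<'E'
from kin import *
from path import tcp,C0,S
q0s=[[.2,.2,-.6,0.1,-.4,1.45],[.2,.3,-.6,0.1,-.4,-1.5],[0,.2,-.6,-.8,-.4,2.5],[0,.2,-.6,1,-.4,.5],[0,.3,-.6,-2.5,-.4,2.5],[.2,.3,-.6,-2.5,-.4,-1]]
for k in(.3,.5,.75,1):
  for a in(24,28,32):
    row=[]
    for psi in range(-40,41,8):
        c=C0+(S-C0)*k;b=None
        for fl in(1,-1):
            r=ik(tcp(c,psi,.03,.019),tgt(a,psi,fl),q0s)
            if b is None or r.cost<b[0].cost:b=(r,fl)
        e=np.sqrt(2*b[0].cost)*1000
        row.append(f"{psi}:{e:.0f}"+(f"{b[0].x[[2,3,4,5]].round(1).tolist()}" if e<1 else ""))
    print(k,a,*row)
E
python3 scan.py|tail -12
```

```text
0.3 24 -40:27 -32:30 -24:27 -16:35 -8:33 0:22 8:6 16:0[-0.7, -0.3, -0.2, 1.9] 24:0[-0.6, -0.4, -0.4, 2.3] 32:0[-0.5, -0.5, -0.5, -0.6] 40:0[-0.5, -0.6, -0.6, -0.3]
0.3 28 -40:38 -32:18 -24:9 -16:26 -8:46 0:29 8:9 16:0[-0.7, -0.4, -0.2, -1.0] 24:0[-0.6, -0.6, -0.4, -0.6] 32:0[-0.5, -0.7, -0.5, -0.4] 40:0[-0.5, -0.7, -0.6, -0.2]
0.3 32 -40:41 -32:19 -24:2 -16:22 -8:41 0:28 8:7 16:0[-0.7, -0.7, -0.2, -0.7] 24:0[-0.6, -0.8, -0.4, 2.8] 32:0[-0.5, -0.8, -0.5, -0.2] 40:0[-0.4, -0.8, -0.6, -0.0]
0.5 24 -40:16 -32:25 -24:30 -16:33 -8:30 0:19 8:4 16:0[-0.7, -0.2, -0.2, 1.9] 24:0[-0.6, -0.4, -0.4, -0.8] 32:0[-0.5, -0.5, -0.5, 2.6] 40:0[-0.4, -0.5, -0.6, -0.4]
0.5 28 -40:29 -32:23 -24:12 -16:25 -8:44 0:28 8:8 16:0[-0.7, -0.4, -0.2, -1.0] 24:0[-0.5, -0.6, -0.4, 2.5] 32:0[-0.5, -0.6, -0.5, -0.4] 40:0[-0.4, -0.7, -0.6, -0.2]
0.5 32 -40:42 -32:22 -24:0[-0.9, -3.0, -0.1, -1.7] -16:21 -8:41 0:28 8:6 16:0[-0.6, -0.7, -0.2, 2.4] 24:0[-0.5, -0.8, -0.4, 2.7] 32:0[-0.5, -0.8, -0.5, 2.9] 40:0[-0.4, -0.8, -0.6, -0.0]
0.75 24 -40:0[-1.0, 1.6, -0.3, -0.8] -32:9 -24:17 -16:23 -8:26 0:16 8:1[-0.8, 0.3, -0.0, 1.2
[... 277 characters left out ...]
 -0.3]
0.75 32 -40:24 -32:25 -24:3 -16:19 -8:40 0:28 8:5 16:0[-0.6, -0.6, -0.2, 2.4] 24:0[-0.5, -0.7, -0.4, -0.4] 32:0[-0.4, -0.8, -0.5, -0.2] 40:0[-0.3, -0.8, -0.6, -0.1]
1 24 -40:0[-0.9, 1.5, -0.3, -0.7] -32:5 -24:13 -16:18 -8:22 0:12 8:0[-0.7, 0.1, -0.1, 1.4] 16:0[-0.5, -0.2, -0.3, -1.2] 24:0[-0.4, -0.4, -0.4, 2.3] 32:0[-0.4, -0.5, -0.5, 2.5] 40:0[-0.3, -0.5, -0.6, -0.4]
1 28 -40:8 -32:20 -24:23 -16:27 -8:39 0:22 8:3 16:0[-0.5, -0.4, -0.3, 2.1] 24:0[-0.4, -0.5, -0.4, -0.7] 32:0[-0.3, -0.6, -0.5, -0.5] 40:0[-0.3, -0.6, -0.6, -0.3]
1 32 -40:20 -32:29 -24:7 -16:17 -8:39 0:27 8:4 16:0[-0.5, -0.6, -0.2, 2.3] 24:0[-0.4, -0.7, -0.4, -0.5] 32:0[-0.3, -0.7, -0.5, -0.3] 40:0[-0.3, -0.7, -0.7, -0.1]
```

```bash
sed -i 's/(15,32),(18,32),(22,32),(18,36)/(14,30),(15,30)/; s/(-5-ps0)/(0)/; s/\.028,.019/.032,.019/' path.py; python3 path.py; python3 go.py .454 -.0945 .2 30 14
```

```text
psi 14 a 30
14 [ 0.454 -0.094  0.2  ] 0.0 [ 0.2  -0.31 -0.79 -0.04 -0.56  1.64]
14 [ 0.454 -0.094  0.1  ] 0.0 [ 0.2  -0.14 -0.94 -0.1  -0.24  1.71]
14 [ 0.454 -0.094  0.019] 0.0 [ 0.07  0.08 -0.84 -0.58 -0.16  2.3 ]
14 [ 0.488 -0.086  0.019] 0.0 [ 0.12  0.13 -0.81 -0.52 -0.13  2.2 ]
14 [ 0.491 -0.085  0.019] 0.0 [ 0.12  0.13 -0.81 -0.52 -0.13  2.19]
14 [ 0.514 -0.086  0.019] 0.0 [ 0.11  0.16 -0.77 -0.51 -0.14  2.19]
14 [ 0.537 -0.087  0.019] 0.0 [ 0.1   0.19 -0.73 -0.49 -0.15  2.18]
14 [ 0.56  -0.087  0.019] 0.0 [ 0.1   0.22 -0.69 -0.48 -0.16  2.17]
14 [ 0.582 -0.088  0.019] 0.0 [ 0.1   0.25 -0.65 -0.46 -0.17  2.15]
14 [ 0.605 -0.088  0.019] 0.0 [ 0.09  0.28 -0.61 -0.44 -0.18  2.14]
14 [ 0.628 -0.089  0.019] 0.0 [ 0.09  0.31 -0.57 -0.42 -0.19  2.12]
14 [ 0.643 -0.089  0.019] 0.0 [ 0.09  0.33 -0.55 -0.41 -0.2   2.11]
psi 15 a 30
15 [ 0.454 -0.096  0.2  ] 0.0 [ 0.18 -0.3  -0.77 -0.08 -0.57  1.71]
15 [ 0.454 -0.096  0.1  ] 0.0 [ 0.17 -0.13 -0.91 -0.17 -0.28  1.81]
15 [ 0.454 -0.096  0.019] 0.0 [ 0.04  0.09 -0.82 -0.63 -0.19  2.38]
15 [ 0.488 -0.087  0.019] 0.0 [ 0.08  0.13 -0.79 -0.57 -0.16  2.29]
15 [ 0.491 -0.086  0.019] 0.0 [ 0.09  0.13 -0.78 -0.56 -0.16  2.28]
15 [ 0.514 -0.086  0.019] 0.0 [ 0.08  0.16 -0.74 -0.55 -0.17  2.27]
15 [ 0.537 -0.087  0.019] 0.0 [ 0.08  0.19 -0.71 -0.53 -0.18  2.25]
15 [ 0.56  -0.088  0.019] 0.0 [ 0.08  0.22 -0.67 -0.52 -0.19  2.24]
15 [ 0.583 -0.088  0.019] 0.0 [ 0.08  0.25 -0.63 -0.5  -0.19  2.22]
15 [ 0.605 -0.089  0.019] 0.0 [ 0.08  0.28 -0.59 -0.48 -0.2   2.2 ]
15 [ 0.628 -0.09   0.019] 0.0 [ 0.07  0.31 -0.55 -0.45 -0.21  2.18]
15 [ 0.644 -0.09   0.019] 0.0 [ 0.07  0.33 -0.53 -0.44 -0.22  2.17]
pos [ 0.4631 -0.1062  0.2323] t 3.7 F [ 0.21  0.11 -0.62] w 0.0246 q [ 0.19 -0.22 -0.61  0.   -0.84  1.45]
lin [ 0.0188  0.0281 -0.011 ] rot [-1.93 -9.75  9.97]
```

Emit:
{"method": "play_rows", "body": {
  "increments": [
    {"linear": [0.006,0.01,-0.004],"rotation": [-0.5,-3.3,3.3],"claw": 0.745},
    {"linear": [0.012,0.02,-0.008],"rotation": [-1,-6.6,6.6],"claw": 0.745},
    {"linear": [0.019,0.028,-0.012],"rotation": [-2,-10.7,10],"claw": 0.745},
    {"linear": [0.019,0.028,-0.012],"rotation": [-2,-10.7,10],"claw": 0.745}
  ]
}}

```text
t: 4.2
eef_pos: [0.451, -0.094, 0.1982]
ee_rot: [-1.565, 0.522, -2.88]
force: [0.1, -0.1, 1.5]
width: 0.022
```

```bash
python3 go.py .454 -.0955 .1 30 15
```

```text
pos [ 0.451  -0.094   0.1982] t 4.2 F [ 0.1  -0.09  1.54] w 0.022 q [ 0.2  -0.31 -0.8  -0.05 -0.56  1.66]
lin [0.0468 0.0864 0.0017] rot [-0.34  0.01  0.09]
```

Emit:
{"method": "play_rows", "body": {
  "increments": [
    {"linear": [0.01,0.018,0],"rotation": [0,0,0],"claw": 0.745},
    {"linear": [0.02,0.036,0],"rotation": [0,0,0],"claw": 0.745},
    {"linear": [0.03,0.054,0.001],"rotation": [0,0,0],"claw": 0.745},
    {"linear": [0.04,0.073,0.001],"rotation": [0,0,0],"claw": 0.745},
    {"linear": [0.047,0.086,0.002],"rotation": [0,0,0],"claw": 0.745}
  ]
}}

```text
t: 4.82
eef_pos: [0.4536, -0.0958, 0.0996]
ee_rot: [-1.565, 0.52, -2.881]
force: [0.6, -0.1, -0.4]
width: 0.0222
```

```bash
python3 go.py .454 -.0955 .04 30 15
```

```text
pos [ 0.4536 -0.0958  0.0996] t 4.825 F [ 0.61 -0.1  -0.35] w 0.0222 q [ 0.18 -0.13 -0.92 -0.13 -0.26  1.76]
lin [ 0.0293  0.0519 -0.0005] rot [-0.35 -0.05  0.19]
```

Emit:
{"method": "play_rows", "body": {
  "increments": [
    {"linear": [0.006,0.01,0],"rotation": [0,0,0],"claw": 0.745},
    {"linear": [0.012,0.021,0],"rotation": [0,0,0],"claw": 0.745},
    {"linear": [0.018,0.031,0],"rotation": [0,0,0],"claw": 0.745},
    {"linear": [0.024,0.042,0],"rotation": [0,0,0],"claw": 0.745},
    {"linear": [0.029,0.052,0],"rotation": [0,0,0],"claw": 0.745}
  ]
}}

```text
t: 5.45
eef_pos: [0.4546, -0.0956, 0.0397]
ee_rot: [-1.566, 0.52, -2.881]
force: [-0.1, 0.8, 0.3]
width: 0.0223
```

```bash
python3 go.py .458 -.0945 .019 30 15;python3 - <<'E'
from h import *
im,d=eyes.grab_frame("scene");cv2.imwrite("pics/s2.png",cv2.resize(im[30:280,180:400],None,fx=2.4,fy=2.4))
E
```

```text
pos [ 0.4546 -0.0956  0.0397] t 5.45 F [-0.06  0.78  0.29] w 0.0223 q [ 0.13  0.02 -0.88 -0.4  -0.16  2.08]
lin [ 0.0072  0.0197 -0.0003] rot [-0.33 -0.08  0.21]
```

View pics/s2.png

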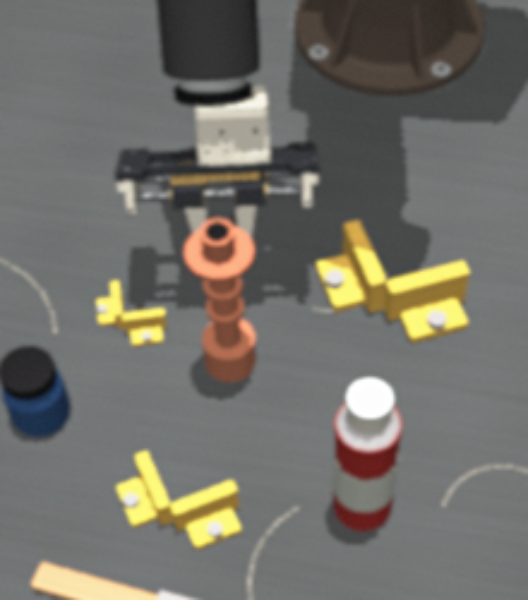

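Emit:
{"method": "play_rows", "body": {
  "increments": [
    {"linear": [0.003,0.007,0],"rotation": [0,0,0],"claw": 0.745},
    {"linear": [0.005,0.014,0],"rotation": [0,0,0],"claw": 0.745},
    {"linear": [0.007,0.02,0],"rotation": [0,0,0],"claw": 0.745},
    {"linear": [0.007,0.02,0],"rotation": [0,0,0],"claw": 0.745}
  ]
}}

```text
t: 6.0
eef_pos: [0.4586, -0.0948, 0.0178]
ee_rot: [-1.567, 0.518, -2.883]
force: [-0.2, -0.7, -0.3]
width: 0.0227
```

```bash
python3 go.py .488 -.0865 .019 30 15
```

```text
pos [ 0.4586 -0.0948  0.0178] t 6.0 F [-0.24 -0.68 -0.34] w 0.0227 q [ 0.07  0.09 -0.83 -0.56 -0.17  2.29]
lin [-0.0271  0.0141 -0.0005] rot [-0.31 -0.15  0.31]
```

Emit:
{"method": "play_rows", "body": {
  "increments": [
    {"linear": [-0.006,0.003,0],"rotation": [0,0,0],"claw": 0.745},
    {"linear": [-0.012,0.006,0],"rotation": [0,0,0],"claw": 0.745},
    {"linear": [-0.018,0.009,0],"rotation": [0,0,0],"claw": 0.745},
    {"linear": [-0.023,0.012,0],"rotation": [0,0,0],"claw": 0.745},
    {"linear": [-0.027,0.014,0],"rotation": [0,0,0],"claw": 0.745}
  ]
}}

```text
t: 6.62
eef_pos: [0.4884, -0.0868, 0.019]
ee_rot: [-1.567, 0.518, -2.883]
force: [-0.4, -0.4, 0.4]
width: 0.022
```

```bash
cat > see.py <<'E'
import sys
from fit import *
n=sys.argv[1];xy=list(map(float,sys.argv[2:4]))
for c in("scene","top"):
    im,d=eyes.grab_frame(c);print(c,cfit(c,im,d,xy))
    if c=="scene": cv2.imwrite(f"pics/{n}.png",cv2.resize(im[60:300,190:380],None,fx=2.4,fy=2.4))
E
python3 go.py .51 -.087 .019 30 15; python3 see.py s3 .525 -.078
```

```text
pos [ 0.4884 -0.0868  0.019 ] t 6.625 F [-0.35 -0.4   0.43] w 0.022 q [ 0.11  0.13 -0.8  -0.5  -0.14  2.2 ]
lin [-0.0181  0.0103  0.0057] rot [-0.3  -0.14  0.32]
scene {'foot': ([0.5228, -0.0776], 154, 0.0017), 'pan': ([0.5245, -0.0772], 323, 0.0013), 'cup': ([0.5234, -0.0775], 88, 0.0015)}
top {'foot': ([0.5209, -0.0781], 58, 0.0021), 'pan': ([0.5204, -0.0774], 733, 0.0012), 'cup': ([0.5207, -0.0777], 52, 0.0008)}
```

View pics/s3.png

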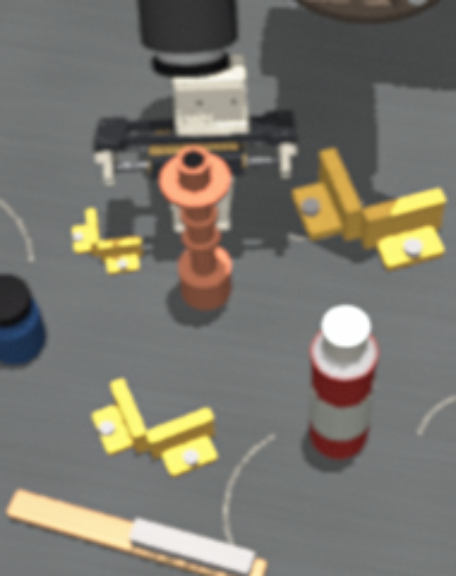

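Emit:
{"method": "play_rows", "body": {
  "increments": [
    {"linear": [-0.0033,0.0019,0.0011],"rotation": [0,0,0],"claw": 0.745},
    {"linear": [-0.0066,0.0038,0.0022],"rotation": [0,0,0],"claw": 0.745},
    {"linear": [-0.01,0.0058,0.0034],"rotation": [0,0,0],"claw": 0.745},
    {"linear": [-0.0133,0.0077,0.0046],"rotation": [0,0,0],"claw": 0.745},
    {"linear": [-0.0166,0.0096,0.0057],"rotation": [0,0,0],"claw": 0.745}
  ]
}}

```text
t: 7.35
eef_pos: [0.5087, -0.0876, 0.0189]
ee_rot: [-1.567, 0.518, -2.883]
force: [0.3, 0.0, 0.7]
width: 0.0225
```

```bash
python3 go.py .53 -.087 .019 30 15; python3 see.py s4 .54 -.078
```

```text
pos [ 0.5087 -0.0876  0.0189] t 7.35 F [0.34 0.03 0.68] w 0.0225 q [ 0.1   0.15 -0.77 -0.5  -0.15  2.2 ]
lin [-0.0181  0.0102  0.0049] rot [-0.31 -0.14  0.31]
scene {'foot': ([0.5228, -0.0776], 157, 0.0028), 'pan': ([0.5253, -0.0772], 339, 0.0013), 'cup': ([0.523, -0.0775], 83, 0.0017)}
top {'foot': ([0.5214, -0.0779], 42, 0.003), 'pan': ([0.5205, -0.0774], 736, 0.0012), 'cup': ([0.5208, -0.0778], 45, 0.0008)}
```

View pics/s4.png

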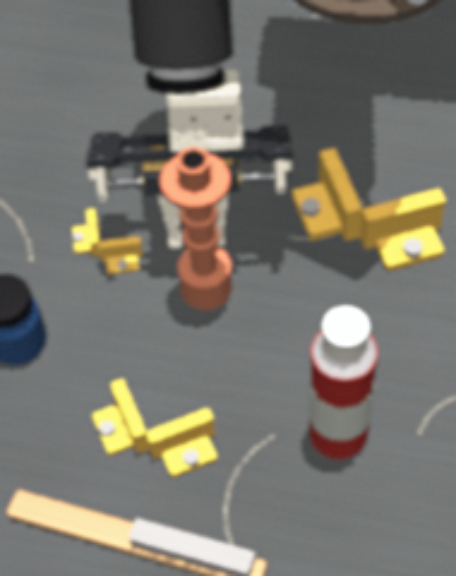

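Run:
```python
from h import *
im,d=eyes.grab_frame("wrist");cv2.imwrite("pics/w4.png",im)
im,d=eyes.grab_frame("top");cv2.imwrite("pics/t4.png",cv2.resize(im[200:300,330:440],None,fx=5,fy=5,interpolation=2))
from fit import cloud
np.save("t4.npy",d);cv2.imwrite("t4raw.png",im)
im,d=eyes.grab_frame("scene");P,v,u=cloud("scene",d)
b,g,r=im[v,u].astype(int).T
near=(P[:,0]>.45)&(P[:,0]<.53)&(abs(P[:,1]+.085)<.06)&(P[:,2]<.09)&(P[:,2]>.005)&~((r>b*1.25)&(r>g*1.15))
for lo in np.arange(.005,.085,.01):
    Q=P[near&(P[:,2]>lo)&(P[:,2]<lo+.01)]
    if len(Q):print(lo.round(3),len(Q),np.percentile(Q,[3,97],axis=0).round(3)[:,:2].tolist())
```

```text
0.035 6 [[0.508, -0.11], [0.511, -0.102]]
0.045 24 [[0.49, -0.115], [0.513, -0.063]]
0.055 33 [[0.491, -0.116], [0.511, -0.065]]
0.065 35 [[0.483, -0.118], [0.504, -0.064]]
0.075 42 [[0.477, -0.124], [0.5, -0.064]]
```

View pics/w4.png

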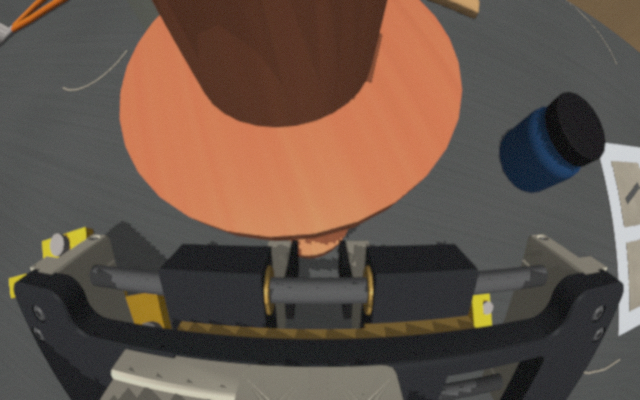

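View pics/t4.png

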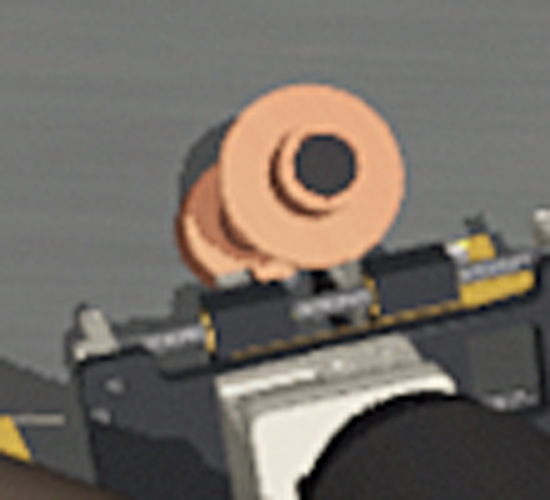

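Run:
```python
from h import *
from kin import tgt
from scipy.spatial.transform import Rotation as Ro
s=readout.get_state();R=Ro.from_euler('xyz',s["ee_rot"]).as_matrix();p=s["eef_pos"];print(p)
for c in("scene","top"):
    im,d=eyes.grab_frame(c);m=eyes.camera_model(c);K=np.array(m["intrinsics"])
    def pr(X):
        C=np.atleast_2d(X)@np.array(m["R"]).T+m["t"];return ((C@K.T)[:,:2]/C[:,2:])
    a=pr([.52,-.08,.05])[0];x0,y0=int(a[0])-50,int(a[1])-50;S=6
    big=cv2.resize(im[y0:y0+100,x0:x0+100],None,fx=S,fy=S,interpolation=2)
    def poly(X,col):
        q=((pr(np.array(X))-[x0,y0]+.5)*S).astype(int);cv2.polylines(big,[q],True,col,1)
    t=np.linspace(0,6.28,40)
    for r,z in((.026,0),(.026,.04),(.031,.176)): poly(np.c_[.522+r*np.cos(t),-.0775+r*np.sin(t),0*t+z],(0,255,0))
    for sg in(1,-1):
        for y in(0,-.04):
            poly([p+R@[xx,y,sg*zz] for xx,zz in((.0095,.011),(-.0095,.011),(-.0095,.032),(.0095,.032))],(255,0,0) if y else (0,0,255))
    cv2.imwrite(f"pics/ov_{c}.png",big)
```

```text
[ 0.50818763 -0.08750277  0.01876783]
```

View pics/ov_scene.png

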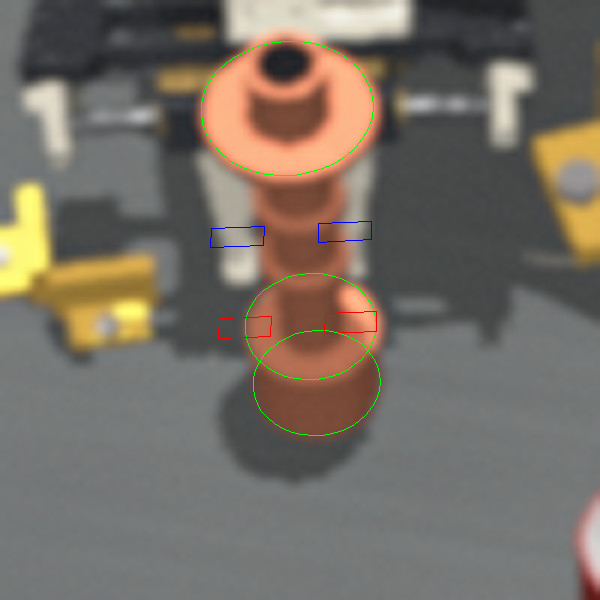

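View pics/ov_top.png

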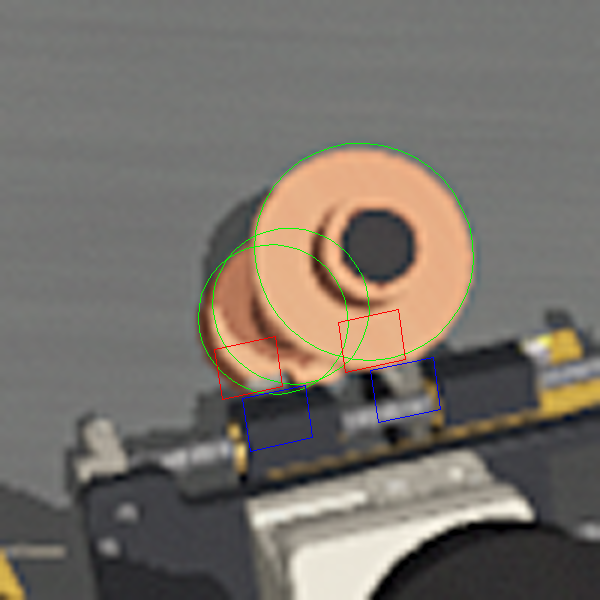

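Emit:
{"method": "play_rows", "body": {
  "increments": [
    {"linear": [0.008,-0.005,-0.003],"rotation": [0,0,0],"claw": 0.745},
    {"linear": [0.016,-0.01,-0.006],"rotation": [0,0,0],"claw": 0.745},
    {"linear": [0.024,-0.014,-0.008],"rotation": [0,0,0],"claw": 0.745},
    {"linear": [0.032,-0.019,-0.008],"rotation": [0,0,0],"claw": 0.745},
    {"linear": [0.04,-0.023,-0.008],"rotation": [0,0,0],"claw": 0.745}
  ]
}}

```text
t: 8.32
eef_pos: [0.461, -0.0915, 0.0192]
ee_rot: [-1.567, 0.518, -2.882]
force: [-0.5, -1.0, -0.5]
width: 0.0223
```

```bash
cat > ov.py <<'E'
import sys
from h import *
from scipy.spatial.transform import Rotation as Ro
cx,cy=map(float,sys.argv[1:3]);tag=sys.argv[3];off=float(sys.argv[4]) if len(sys.argv)>4 else 0
s=readout.get_state();R=Ro.from_euler('xyz',s["ee_rot"]).as_matrix();p=s["eef_pos"];print(p,s["width"],s["t"])
w=s["width"]/2
out=[]
for c in("scene","top"):
    im,d=eyes.grab_frame(c);m=eyes.camera_model(c);K=np.array(m["intrinsics"])
    def pr(X):
        C=np.atleast_2d(X)@np.array(m["R"]).T+m["t"];return ((C@K.T)[:,:2]/C[:,2:])
    a=pr(p+[.02,0,.03])[0];x0,y0=int(a[0])-40,int(a[1])-40;S=5
    big=cv2.resize(im[y0:y0+80,x0:x0+80],None,fx=S,fy=S,interpolation=2)
    def poly(X,col):
        q=((pr(np.array(X))-[x0,y0]+.5)*S).astype(int);cv2.polylines(big,[q],True,col,1)
    t=np.linspace(0,6.28,40)
    for r,z in((.026,0),(.026,.04)): poly(np.c_[cx+r*np.cos(t),cy+r*np.sin(t),0*t+z],(0,255,0))
    for sg in(1,-1):
        for y in(-off,-.04):
            poly([p+R@[xx,y,sg*zz] for xx,zz in((.0095,w),(-.0095,w),(-.0095,w+.021),(.0095,w+.021))],(255,0,0) if y==-.04 else (0,0,255))
    out.append(big)
cv2.imwrite(f"pics/{tag}.png",np.hstack(out))
E
python3 ov.py .522 -.0775 ov5
```

```text
[ 0.461011   -0.09154912  0.01915221] 0.022316701917015503 8.325
```

View pics/ov5.png

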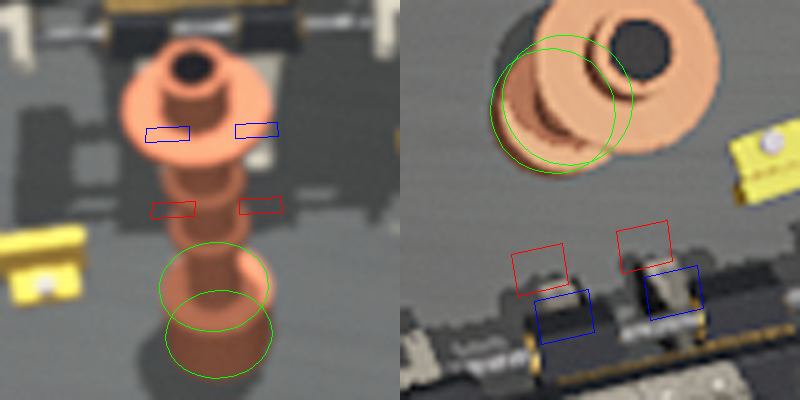

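Run:
```python
from fit import *
from scipy.spatial.transform import Rotation as Ro
s=readout.get_state();R=Ro.from_euler('xyz',s["ee_rot"]).as_matrix();p=s["eef_pos"]
for c in("top","scene"):
    im,d=eyes.grab_frame(c);P,v,u=cloud(c,d);L=(P-p)@R
    k=(P[:,2]>.008)&(abs(L[:,2])<.045)&(abs(L[:,0])<.03)&(L[:,1]>-.09)&(L[:,1]<.02)&(P[:,0]<.492)
    for lo in np.arange(-.08,.02,.01):
        Q=L[k&(L[:,1]>lo)&(L[:,1]<=lo+.01)]
        for nm,q in(("z+",Q[Q[:,2]>0]),("z-",Q[Q[:,2]<=0])):
            if len(q):print(c,lo.round(2),nm,len(q),"x",np.percentile(q[:,0],[3,97]).round(3),"z",np.percentile(q[:,2],[3,97]).round(3),"ymax",q[:,1].max().round(3))
```

```text
top -0.08 z+ 10 x [-0.003  0.004] z [0.012 0.015] ymax -0.07
top -0.07 z+ 21 x [-0.011  0.008] z [0.011 0.021] ymax -0.06
top -0.06 z+ 19 x [-0.012  0.002] z [0.011 0.024] ymax -0.051
top -0.05 z+ 31 x [-0.012 -0.001] z [0.011 0.026] ymax -0.04
top -0.05 z- 17 x [-0.012 -0.009] z [-0.026 -0.012] ymax -0.041
top -0.04 z+ 31 x [-0.011  0.006] z [0.011 0.026] ymax -0.03
top -0.04 z- 21 x [-0.012 -0.007] z [-0.027 -0.012] ymax -0.032
top -0.03 z+ 10 x [-0.011  0.008] z [0.011 0.019] ymax -0.025
top -0.03 z- 7 x [-0.011 -0.008] z [-0.027 -0.012] ymax -0.026
scene -0.08 z+ 1 x [-0.016 -0.016] z [0.033 0.033] ymax -0.078
scene -0.08 z- 19 x [-0.019 -0.01 ] z [-0.032 -0.018] ymax -0.072
scene -0.07 z- 8 x [-0.017 -0.011] z [-0.031 -0.026] ymax -0.063
scene -0.06 z- 4 x [-0.014 -0.013] z [-0.028 -0.028] ymax -0.051
scene -0.05 z- 1 x [-0.013 -0.013] z [-0.028 -0.028] ymax -0.049
scene -0.04 z- 13 x [-0.015 -0.008] z [-0.025 -0.015] ymax -0.031
scene -0.03 z+ 1 x [-0.01 -0.01] z [0.027 0.027] ymax -0.027
scene -0.03 z- 10 x [-0.015 -0.008] z [-0.023 -0.014] ymax -0.024
```

Emit:
{"method": "play_rows", "body": {
  "increments": [
    {"linear": [0,0,0],"rotation": [0,0,0],"claw": 1},
    {"linear": [0,0,0],"rotation": [0,0,0],"claw": 1},
    {"linear": [0,0,0],"rotation": [0,0,0],"claw": 1}
  ]
}}

```text
t: 8.9
eef_pos: [0.4619, -0.0917, 0.0192]
ee_rot: [-1.567, 0.518, -2.883]
force: [-0.1, 0.8, 0.1]
width: 0.0014
```

```bash
cat > tips.py <<'E'
from fit import *
from scipy.spatial.transform import Rotation as Ro
s=readout.get_state();R=Ro.from_euler('xyz',s["ee_rot"]).as_matrix();p=s["eef_pos"];print(p.round(4),s["width"])
for c in("top","scene"):
    im,d=eyes.grab_frame(c);P,v,u=cloud(c,d);L=(P-p)@R
    k=(P[:,2]>.008)&(abs(L[:,2])<.045)&(abs(L[:,0])<.03)&(L[:,1]>-.09)&(L[:,1]<.02)&(P[:,0]<.492)
    for lo in np.arange(-.05,.02,.01):
        Q=L[k&(L[:,1]>lo)&(L[:,1]<=lo+.01)]
        for nm,q in(("z+",Q[Q[:,2]>0]),("z-",Q[Q[:,2]<=0])):
            if len(q):print(c,lo.round(2),nm,len(q),"x",np.percentile(q[:,0],[3,97]).round(3),"z",np.percentile(q[:,2],[3,97]).round(3),"ymax",q[:,1].max().round(3))
E
python3 tips.py; python3 ov.py .522 -.0775 ov6
```

```text
[ 0.4619 -0.0917  0.0192] 0.0013786478646255701
top -0.05 z+ 17 x [-0.012 -0.008] z [0.002 0.015] ymax -0.04
top -0.05 z- 15 x [-0.012 -0.008] z [-0.016 -0.001] ymax -0.041
top -0.04 z+ 22 x [-0.012 -0.007] z [0.001 0.016] ymax -0.03
top -0.04 z- 24 x [-0.012 -0.004] z [-0.017 -0.002] ymax -0.03
top -0.03 z+ 12 x [-0.011 -0.004] z [0.001 0.015] ymax -0.025
top -0.03 z- 5 x [-0.011 -0.009] z [-0.013 -0.002] ymax -0.028
scene -0.04 z- 1 x [-0.011 -0.011] z [-0.015 -0.015] ymax -0.031
scene -0.03 z- 2 x [-0.013 -0.012] z [-0.015 -0.014] ymax -0.027
[ 0.46188078 -0.09173612  0.01918934] 0.0005556907511725447 9.0
```

View pics/ov6.png

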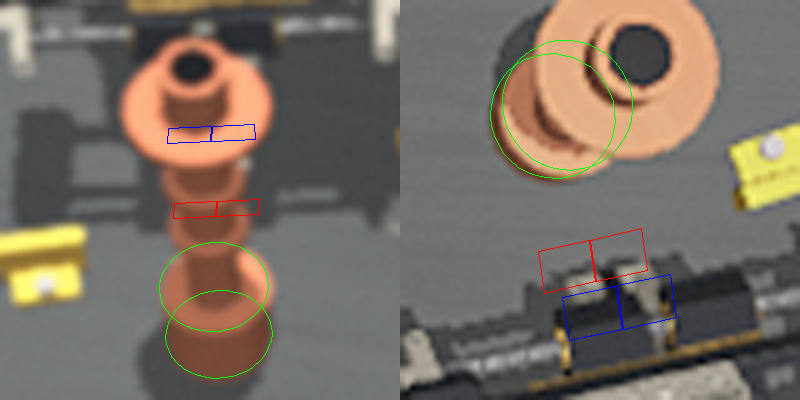

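Run:
```python
from fit import *
from scipy.spatial.transform import Rotation as Ro
s=readout.get_state();R=Ro.from_euler('xyz',s["ee_rot"]).as_matrix();p=s["eef_pos"]
A=[]
for c in("top","scene"):
    im,d=eyes.grab_frame(c);P,v,u=cloud(c,d);L=(P-p)@R
    b,g,r=im[v,u].astype(int).T
    k=(P[:,2]>.012)&(abs(L[:,2])<.12)&(abs(L[:,0])<.07)&(L[:,1]>-.2)&(L[:,1]<.02)&~((r>b*1.25)&(r>g*1.15))&~((g>90)&(b<g*.6))
    A.append(L[k])
A=np.vstack(A)
for lo in np.arange(-.2,.02,.01):
    Q=A[(A[:,1]>lo)&(A[:,1]<=lo+.01)]
    if len(Q)>3:print(lo.round(2),len(Q),"x",np.percentile(Q[:,0],[1,5,50,99]).round(3),"z",np.percentile(Q[:,2],[2,98]).round(3))
```

```text
-0.2 559 x [-0.041 -0.039 -0.031  0.019] z [-0.049  0.033]
-0.19 560 x [-0.044 -0.042 -0.036  0.027] z [-0.05   0.015]
-0.18 106 x [-0.042 -0.04  -0.023  0.017] z [-0.05   0.015]
-0.17 159 x [-0.029 -0.027 -0.023  0.02 ] z [-0.05   0.016]
-0.16 248 x [-0.031 -0.029 -0.024  0.016] z [-0.05   0.015]
-0.15 299 x [-0.031 -0.029 -0.024  0.015] z [-0.05   0.016]
-0.14 2306 x [-0.039 -0.034 -0.009  0.036] z [-0.094  0.094]
-0.13 671 x [-0.043 -0.041 -0.026  0.032] z [-0.095  0.092]
-0.12 538 x [-0.043 -0.042 -0.033  0.017] z [-0.091  0.091]
-0.11 689 x [-0.044 -0.041 -0.032  0.027] z [-0.084  0.084]
-0.1 187 x [-0.045 -0.043 -0.038  0.026] z [-0.086  0.087]
-0.09 7 x [-0.037 -0.031 -0.008 -0.005] z [-0.029  0.075]
-0.08 4 x [-0.011 -0.01  -0.004  0.001] z [-0.021  0.004]
-0.07 4 x [-0.011 -0.011 -0.011 -0.008] z [0.007 0.009]
-0.06 9 x [-0.011 -0.011 -0.011 -0.01 ] z [0.006 0.012]
-0.05 36 x [-0.012 -0.012 -0.011 -0.008] z [-0.016  0.016]
-0.04 46 x [-0.012 -0.012 -0.01  -0.005] z [-0.016  0.016]
-0.03 13 x [-0.011 -0.011 -0.01  -0.008] z [-0.011  0.015]
-0.02 85 x [0.016 0.017 0.022 0.031] z [-0.119 -0.103]
-0.01 30 x [0.009 0.012 0.016 0.023] z [-0.119 -0.104]
```

```bash
sed -i 's/return np.r_\[c-off\*f,z\]/return np.r_[c-(off-.012)*f,z-.0208]/; s/,.019)/,.016)/g' path.py; sed -i 's/^x,y,z,a,psi=.*/&\nfx=np.radians(psi);D_=.024*np.array([np.sin(np.radians(a))*np.cos(fx),np.sin(np.radians(a))*np.sin(fx),-np.cos(np.radians(a))])\nx,y,z=np.array([x,y,z])+D_/; s/^print("pos"/print("true tip",(s["eef_pos"]-.024*R[:,1]).round(4));print("pos"/' go.py
python3 path.py; python3 go.py .454 -.0955 .016 30 15
```

```text
psi 14 a 30
14 [ 0.466 -0.092  0.179] 0.0 [ 0.2  -0.26 -0.81 -0.04 -0.49  1.65]
14 [ 0.466 -0.092  0.079] 0.0 [ 0.2  -0.07 -0.94 -0.14 -0.18  1.75]
14 [ 0.466 -0.092 -0.005] 0.0 [ 0.    0.16 -0.77 -0.77 -0.17  2.54]
14 [ 0.5   -0.083 -0.005] 0.0 [ 0.06  0.2  -0.74 -0.7  -0.15  2.42]
14 [ 0.503 -0.082 -0.005] 0.0 [ 0.06  0.2  -0.74 -0.69 -0.14  2.41]
14 [ 0.525 -0.083 -0.005] 0.0 [ 0.07  0.23 -0.71 -0.66 -0.14  2.38]
14 [ 0.548 -0.084 -0.005] 0.0 [ 0.07  0.26 -0.67 -0.62 -0.15  2.34]
14 [ 0.571 -0.084 -0.005] 0.0 [ 0.08  0.29 -0.64 -0.59 -0.15  2.3 ]
14 [ 0.594 -0.085 -0.005] 0.0 [ 0.08  0.31 -0.61 -0.56 -0.16  2.27]
14 [ 0.617 -0.085 -0.005] 0.0 [ 0.08  0.34 -0.57 -0.53 -0.16  2.23]
14 [ 0.64  -0.086 -0.005] 0.0 [ 0.08  0.36 -0.54 -0.5  -0.17  2.2 ]
14 [ 0.655 -0.087 -0.005] 0.0 [ 0.08  0.38 -0.51 -0.48 -0.18  2.18]
psi 15 a 30
15 [ 0.466 -0.093  0.179] 0.0 [ 0.18 -0.25 -0.79 -0.08 -0.5   1.71]
15 [ 0.466 -0.093  0.079] 0.0 [ 0.17 -0.06 -0.9  -0.22 -0.22  1.87]
15 [ 0.466 -0.093 -0.005] 0.0 [-0.02  0.17 -0.76 -0.79 -0.2   2.6 ]
15 [ 0.5   -0.083 -0.005] 0.0 [ 0.03  0.2  -0.73 -0.72 -0.17  2.48]
15 [ 0.503 -0.083 -0.005] 0.0 [ 0.04  0.21 -0.72 -0.72 -0.17  2.47]
15 [ 0.526 -0.083 -0.005] 0.0 [ 0.05  0.23 -0.69 -0.69 -0.17  2.44]
15 [ 0.548 -0.084 -0.005] 0.0 [ 0.05  0.26 -0.66 -0.65 -0.17  2.4 ]
15 [ 0.571 -0.085 -0.005] 0.0 [ 0.06  0.29 -0.63 -0.62 -0.18  2.36]
15 [ 0.594 -0.085 -0.005] 0.0 [ 0.06  0.31 -0.59 -0.59 -0.18  2.33]
15 [ 0.617 -0.086 -0.005] 0.0 [ 0.06  0.34 -0.56 -0.56 -0.19  2.29]
15 [ 0.64  -0.086 -0.005] 0.0 [ 0.07  0.36 -0.52 -0.53 -0.2   2.26]
15 [ 0.655 -0.087 -0.005] 0.0 [ 0.07  0.38 -0.5  -0.51 -0.2   2.24]
true tip [ 0.4503 -0.0947  0.0401]
pos [ 0.4618 -0.0917  0.0192] t 9.2 F [-0.7   0.31  0.32] w 0.0005 q [ 0.09  0.09 -0.83 -0.54 -0.16  2.25]
lin [0.0089 0.0226 0.0015] rot [-0.32 -0.15  0.29]
```

Emit:
{"method": "play_rows", "body": {
  "increments": [
    {"linear": [0.003,0.006,0],"rotation": [0,0,0],"claw": 0.73},
    {"linear": [0.005,0.012,0.001],"rotation": [0,0,0],"claw": 0.73},
    {"linear": [0.008,0.018,0.001],"rotation": [0,0,0],"claw": 0.73}
  ]
}}

```text
t: 9.57
eef_pos: [0.4642, -0.0922, -0.0005]
ee_rot: [-1.567, 0.519, -2.883]
force: [0.0, -0.1, 0.1]
width: 0.0218
```

```bash
python3 go.py .454 -.0955 .016 30 15; sed -i 's/P\[:,2\]>.008/P[:,2]>.006/' tips.py; python3 tips.py
```

```text
true tip [ 0.4527 -0.0952  0.0204]
pos [ 0.4642 -0.0922 -0.0005] t 9.575 F [ 0.02 -0.08  0.1 ] w 0.0218 q [ 0.02  0.15 -0.78 -0.7  -0.18  2.47]
lin [0.001  0.0044 0.0005] rot [-0.32 -0.14  0.27]
[ 0.4642 -0.0922 -0.0005] 0.021793615870976675
top -0.05 z+ 29 x [-0.011  0.002] z [0.011 0.026] ymax -0.04
top -0.05 z- 11 x [-0.012 -0.008] z [-0.025 -0.012] ymax -0.04
top -0.04 z+ 29 x [-0.012  0.006] z [0.011 0.026] ymax -0.03
top -0.04 z- 24 x [-0.012 -0.005] z [-0.026 -0.012] ymax -0.03
top -0.03 z+ 12 x [-0.011  0.008] z [0.011 0.026] ymax -0.022
top -0.03 z- 5 x [-0.01  -0.008] z [-0.026 -0.011] ymax -0.024
scene -0.05 z+ 1 x [-0.017 -0.017] z [0.026 0.026] ymax -0.045
scene -0.05 z- 17 x [-0.016 -0.002] z [-0.028 -0.016] ymax -0.041
scene -0.04 z+ 6 x [-0.015 -0.01 ] z [0.025 0.027] ymax -0.032
scene -0.04 z- 21 x [-0.014 -0.005] z [-0.025 -0.015] ymax -0.03
scene -0.03 z+ 3 x [-0.014 -0.013] z [0.025 0.027] ymax -0.025
scene -0.03 z- 14 x [-0.015 -0.007] z [-0.026 -0.013] ymax -0.021
```

Emit:
{"method": "play_rows", "body": {
  "increments": [
    {"linear": [0.001,0.004,0],"rotation": [0,0,0],"claw": 0.73},
    {"linear": [-0.008,0.01,0.001],"rotation": [0,0,0],"claw": 0.73},
    {"linear": [-0.016,0.015,0.001],"rotation": [0,0,0],"claw": 0.73},
    {"linear": [-0.022,0.018,0.001],"rotation": [0,0,0],"claw": 0.73},
    {"linear": [-0.022,0.018,0.001],"rotation": [0,0,0],"claw": 0.73}
  ]
}}

```text
t: 10.3
eef_pos: [0.4918, -0.0859, -0.0056]
ee_rot: [-1.567, 0.518, -2.883]
force: [-0.9, -0.4, 0.1]
width: 0.024
```

```bash
python3 go.py .488 -.087 .016 30 15;python3 ov.py .522 -.0775 ov7 .024;python3 see.py s7 .525 -.0775
```

```text
true tip [ 0.4803 -0.0889  0.0153]
pos [ 0.4918 -0.0859 -0.0056] t 10.3 F [-0.92 -0.42  0.1 ] w 0.024 q [ 0.05  0.19 -0.74 -0.68 -0.16  2.43]
lin [-0.0074  0.0033  0.    ] rot [-0.3  -0.15  0.33]
[ 0.49183348 -0.08590539 -0.00558108] 0.023956927646285285 10.3
scene {'foot': ([0.5227, -0.0777], 168, 0.0048), 'pan': ([0.5249, -0.0766], 335, 0.0013), 'cup': ([0.5226, -0.0779], 87, 0.0014)}
top {'foot': ([0.5208, -0.078], 57, 0.0003), 'pan': ([0.5205, -0.0776], 726, 0.0012), 'cup': ([0.5208, -0.0776], 45, 0.0006)}
```

View pics/ov7.png

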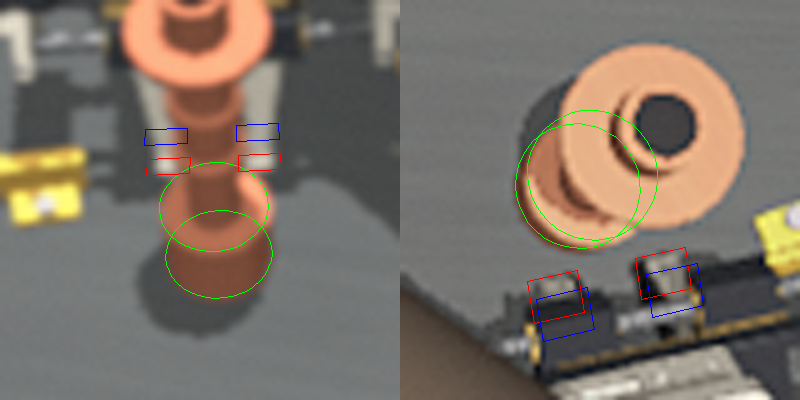

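Emit:
{"method": "play_rows", "body": {
  "increments": [
    {"linear": [-0.0033,0.0019,0.0011],"rotation": [0,0,0],"claw": 0.73},
    {"linear": [-0.0066,0.0038,0.0022],"rotation": [0,0,0],"claw": 0.73},
    {"linear": [-0.01,0.0058,0.0034],"rotation": [0,0,0],"claw": 0.73},
    {"linear": [-0.0133,0.0077,0.0046],"rotation": [0,0,0],"claw": 0.73},
    {"linear": [-0.0166,0.0096,0.0057],"rotation": [0,0,0],"claw": 0.73}
  ]
}}

```text
t: 11.12
eef_pos: [0.5106, -0.0869, -0.0061]
ee_rot: [-1.568, 0.517, -2.884]
force: [-3.6, 0.5, 1.6]
width: 0.0237
```

```bash
python3 go.py .52 -.089 .016 30 15;python3 see.py s8 .53 -.0775
```

```text
true tip [ 0.4991 -0.0899  0.0147]
pos [ 0.5106 -0.0869 -0.0061] t 11.125 F [-3.6   0.46  1.6 ] w 0.0237 q [ 0.05  0.22 -0.72 -0.66 -0.16  2.4 ]
lin [-0.0185  0.009   0.0043] rot [-0.29 -0.22  0.4 ]
scene {'foot': ([0.5306, -0.078], 180, 0.0028), 'pan': ([0.5323, -0.0778], 350, 0.0013), 'cup': ([0.5305, -0.0778], 82, 0.0015)}
top {'foot': ([0.5291, -0.0788], 66, 0.0026), 'pan': ([0.5292, -0.078], 722, 0.0012), 'cup': ([0.5293, -0.0783], 55, 0.0014)}
```

View pics/s8.png

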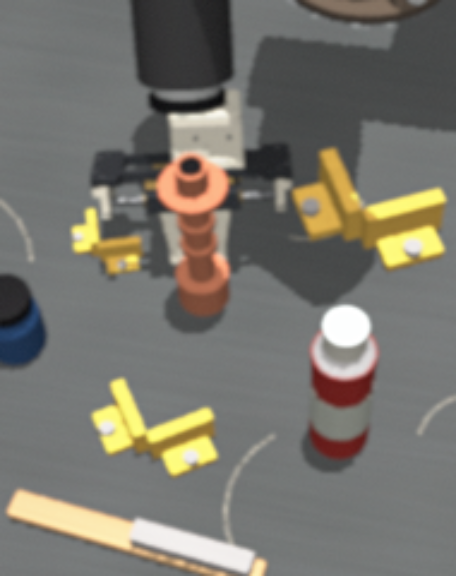

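Emit:
{"method": "play_rows", "body": {
  "increments": [
    {"linear": [-0.0042,0.0022,0.0014],"rotation": [0,0,0],"claw": 0.73},
    {"linear": [-0.0084,0.0045,0.0028],"rotation": [0,0,0],"claw": 0.73},
    {"linear": [-0.0126,0.0068,0.0042],"rotation": [0,0,0],"claw": 0.73},
    {"linear": [-0.0168,0.0092,0.0056],"rotation": [0,0,0],"claw": 0.73},
    {"linear": [-0.021,0.0115,0.007],"rotation": [0,0,0],"claw": 0.73}
  ]
}}

```text
t: 11.85
eef_pos: [0.5366, -0.0877, -0.0055]
ee_rot: [-1.567, 0.517, -2.884]
force: [-2.7, 0.6, -1.2]
width: 0.0241
```

```bash
python3 go.py .55 -.089 .016 30 15;python3 see.py s9 .556 -.0785
```

```text
true tip [ 0.5251 -0.0906  0.0153]
pos [ 0.5366 -0.0877 -0.0055] t 11.85 F [-2.65  0.64 -1.15] w 0.0241 q [ 0.06  0.25 -0.68 -0.62 -0.17  2.36]
lin [-0.0218  0.0115  0.0046] rot [-0.31 -0.2   0.36]
scene {'foot': ([0.5564, -0.0801], 170, 0.0025), 'pan': ([0.5582, -0.0795], 354, 0.0013), 'cup': ([0.5563, -0.0803], 87, 0.0017)}
top {'foot': ([0.5553, -0.0809], 69, 0.0019), 'pan': ([0.5551, -0.0805], 704, 0.0012), 'cup': ([0.5557, -0.0807], 53, 0.0009)}
```

Emit:
{"method": "play_rows", "body": {
  "increments": [
    {"linear": [-0.005,0.0029,0.0015],"rotation": [0,0,0],"claw": 0.73},
    {"linear": [-0.01,0.0057,0.0029],"rotation": [0,0,0],"claw": 0.73},
    {"linear": [-0.015,0.0085,0.0044],"rotation": [0,0,0],"claw": 0.73},
    {"linear": [-0.02,0.0114,0.0058],"rotation": [0,0,0],"claw": 0.73},
    {"linear": [-0.0252,0.0143,0.0073],"rotation": [0,0,0],"claw": 0.73}
  ]
}}

```text
t: 12.58
eef_pos: [0.5674, -0.0875, -0.0053]
ee_rot: [-1.567, 0.518, -2.884]
force: [-2.8, 1.0, 0.1]
width: 0.0237
```

```bash
python3 go.py .58 -.089 .016 30 15;python3 see.py s10 .586 -.0805
```

```text
true tip [ 0.5559 -0.0904  0.0156]
pos [ 0.5674 -0.0875 -0.0053] t 12.575 F [-2.77  1.01  0.13] w 0.0237 q [ 0.06  0.28 -0.64 -0.58 -0.17  2.31]
lin [-0.0209  0.0114  0.0046] rot [-0.34 -0.19  0.32]
scene {'foot': ([0.587, -0.0819], 159, 0.0022), 'pan': ([0.5887, -0.081], 359, 0.0013), 'cup': ([0.5872, -0.0815], 87, 0.0016)}
top {'foot': ([0.5859, -0.0825], 70, 0.0024), 'pan': ([0.586, -0.0818], 683, 0.0012), 'cup': ([0.5866, -0.0822], 53, 0.0007)}
```

View pics/s10.png

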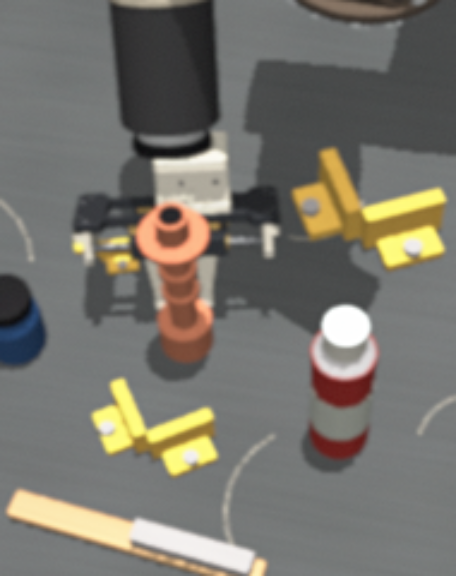

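Emit:
{"method": "play_rows", "body": {
  "increments": [
    {"linear": [-0.005,0.0029,0.0014],"rotation": [0,0,0],"claw": 0.73},
    {"linear": [-0.01,0.0057,0.0028],"rotation": [0,0,0],"claw": 0.73},
    {"linear": [-0.015,0.0085,0.0042],"rotation": [0,0,0],"claw": 0.73},
    {"linear": [-0.02,0.0114,0.0056],"rotation": [0,0,0],"claw": 0.73},
    {"linear": [-0.0252,0.0143,0.007],"rotation": [0,0,0],"claw": 0.73}
  ]
}}

```text
t: 13.3
eef_pos: [0.5983, -0.0869, -0.005]
ee_rot: [-1.566, 0.519, -2.883]
force: [-2.1, -0.5, -1.1]
width: 0.0238
```

```bash
python3 go.py .61 -.089 .016 30 15;python3 see.py s11 .616 -.0805
```

```text
true tip [ 0.5868 -0.0898  0.0159]
pos [ 0.5983 -0.0869 -0.005 ] t 13.3 F [-2.1  -0.55 -1.14] w 0.0238 q [ 0.07  0.32 -0.59 -0.53 -0.17  2.26]
lin [-0.0199  0.0112  0.0049] rot [-0.36 -0.16  0.28]
scene {'foot': ([0.6175, -0.0813], 167, 0.003), 'pan': ([0.6193, -0.0808], 388, 0.0013), 'cup': ([0.6181, -0.0817], 89, 0.0013)}
top {'foot': ([0.617, -0.0818], 63, 0.0025), 'pan': ([0.6167, -0.0812], 655, 0.0012), 'cup': ([0.6175, -0.0817], 65, 0.0007)}
```

View pics/s11.png

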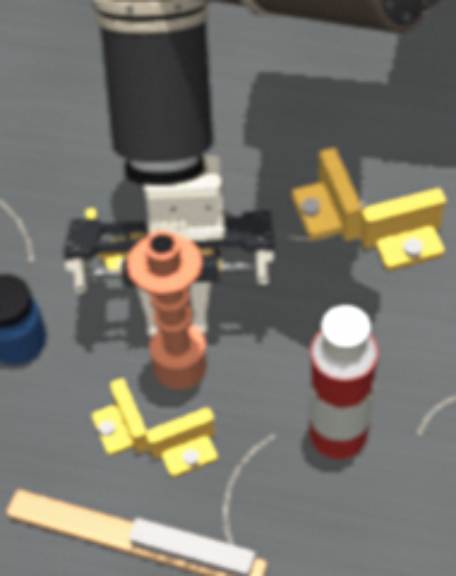

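Emit:
{"method": "play_rows", "body": {
  "increments": [
    {"linear": [-0.005,0.0029,0.0014],"rotation": [0,0,0],"claw": 0.73},
    {"linear": [-0.01,0.0057,0.0028],"rotation": [0,0,0],"claw": 0.73},
    {"linear": [-0.015,0.0086,0.0042],"rotation": [0,0,0],"claw": 0.73},
    {"linear": [-0.02,0.0115,0.0056],"rotation": [0,0,0],"claw": 0.73},
    {"linear": [-0.0252,0.0145,0.007],"rotation": [0,0,0],"claw": 0.73}
  ]
}}

```text
t: 14.02
eef_pos: [0.6293, -0.0863, -0.0047]
ee_rot: [-1.566, 0.52, -2.883]
force: [-3.0, -0.7, -0.4]
width: 0.0237
```

```bash
python3 go.py .64 -.089 .016 30 15;python3 see.py s12 .647 -.081
python3 - <<'E'
from fit import *
im,d=eyes.grab_frame("top");cv2.imwrite("pics/t12.png",cv2.resize(im[120:280,290:500],None,fx=3.5,fy=3.5,interpolation=2));print(vfit("top",im,d))
E
```

```text
true tip [ 0.6178 -0.0892  0.0161]
pos [ 0.6293 -0.0863 -0.0047] t 14.025 F [-3.03 -0.7  -0.42] w 0.0237 q [ 0.08  0.35 -0.55 -0.49 -0.18  2.21]
lin [-0.0188  0.0108  0.0052] rot [-0.38 -0.14  0.23]
scene {'foot': ([0.6874, -0.0674], 287, 0.0108), 'pan': ([0.6503, -0.0801], 403, 0.0012), 'cup': ([0.6488, -0.0809], 82, 0.0017)}
top {'foot': ([0.6623, -0.0672], 104, 0.013), 'pan': ([0.6478, -0.0808], 638, 0.0013), 'cup': ([0.6483, -0.0812], 68, 0.0005)}
(array([ 0.67274205, -0.08123815, -0.15522289]), 136, np.float64(0.0005420887389007897))
```

View pics/t12.png

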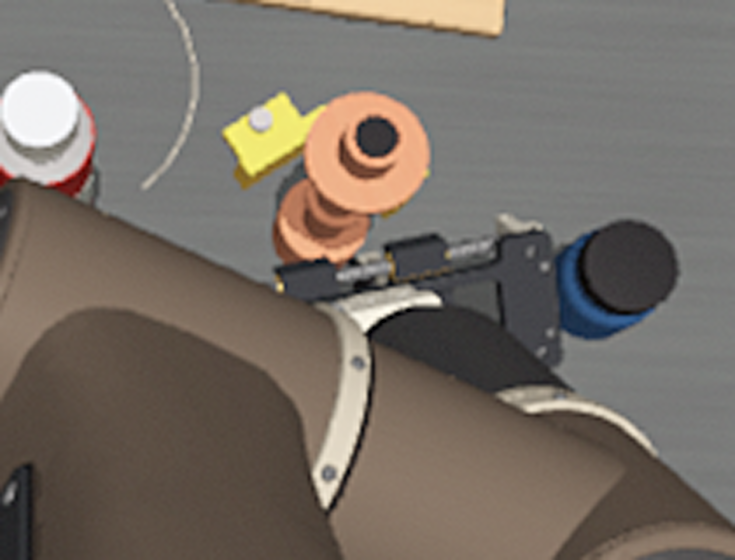

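View pics/s12.png

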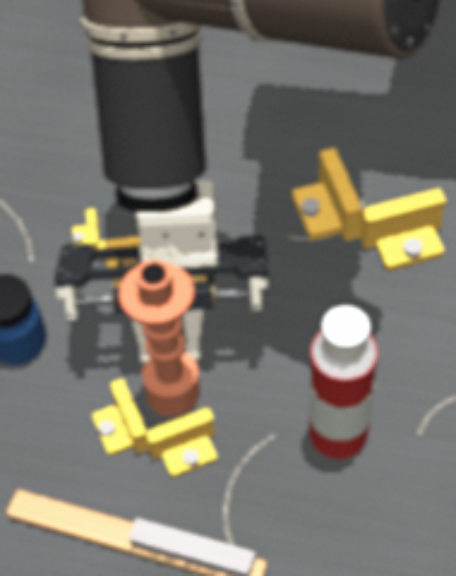

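Run:
```python
from fit import *
for c in("top","scene"):
    im,d=eyes.grab_frame(c);P,v,u=cloud(c,d);b,g,r=im[v,u].astype(int).T
    J=P[(np.hypot(P[:,0]-.617,P[:,1]+.243)<.04)&(P[:,2]>.015)&(P[:,2]<.09)]
    print(c,"jar",np.percentile(J,[1,99],axis=0).round(3).tolist())
    k=(P[:,0]>.5)&(P[:,0]<.68)&(P[:,1]<-.14)&(P[:,1]>-.21)&(P[:,2]>.03)
    for lo in(.03,.05,.07,.09,.11,.13,.15):
        Q=P[k&(P[:,2]>lo)&(P[:,2]<lo+.02)]
        if len(Q)>5:print(c,lo,len(Q),np.percentile(Q,[2,98],axis=0).round(3)[:,:2].tolist())
```

```text
top jar [[0.589, -0.271, 0.018], [0.642, -0.218, 0.082]]
top 0.09 312 [[0.559, -0.2], [0.635, -0.141]]
top 0.11 428 [[0.585, -0.192], [0.628, -0.142]]
top 0.13 8 [[0.615, -0.178], [0.62, -0.168]]
scene jar [[0.597, -0.271, 0.017], [0.651, -0.217, 0.083]]
scene 0.07 15 [[0.555, -0.183], [0.631, -0.145]]
scene 0.09 255 [[0.558, -0.197], [0.64, -0.141]]
scene 0.11 243 [[0.588, -0.191], [0.632, -0.142]]
scene 0.13 10 [[0.618, -0.184], [0.626, -0.163]]
scene 0.15 6 [[0.538, -0.147], [0.548, -0.141]]
```

Emit:
{"method": "play_rows", "body": {
  "increments": [
    {"linear": [-0.0034,0.0019,0.0009],"rotation": [0,0,0],"claw": 0.73},
    {"linear": [-0.0067,0.0038,0.0019],"rotation": [0,0,0],"claw": 0.73},
    {"linear": [-0.0101,0.0058,0.0028],"rotation": [0,0,0],"claw": 0.73},
    {"linear": [-0.0134,0.0077,0.0037],"rotation": [0,0,0],"claw": 0.73}
  ]
}}

```text
t: 14.78
eef_pos: [0.6457, -0.086, -0.0044]
ee_rot: [-1.565, 0.521, -2.882]
force: [-2.4, -0.0, 0.2]
width: 0.0235
```

```bash
python3 go.py .645 -.089 .016 30 15;python3 see.py s13 .665 -.081|cut -c1-400
```

```text
true tip [ 0.6341 -0.0889  0.0164]
pos [ 0.6457 -0.086  -0.0044] t 14.775 F [-2.4  -0.02  0.25] w 0.0235 q [ 0.08  0.37 -0.53 -0.47 -0.18  2.19]
lin [-0.009   0.0056  0.0027] rot [-0.4  -0.13  0.17]
scene {'foot': ([0.6899, -0.0749], 335, 0.0119), 'pan': ([0.6668, -0.08], 409, 0.0012), 'cup': ([0.665, -0.0806], 89, 0.0014)}
top {'foot': ([0.6703, -0.0781], 149, 0.0103), 'pan': ([0.6632, -0.0801], 630, 0.0013), 'cup': ([0.6639, -0.0807], 69, 0.0007)}
```

View pics/s13.png

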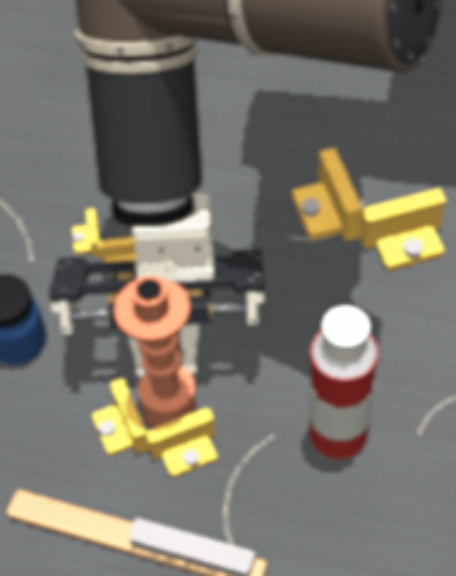

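Emit:
{"method": "play_rows", "body": {
  "increments": [
    {"linear": [-0.0016,0.0009,0.0007],"rotation": [0,0,0],"claw": 0.73},
    {"linear": [-0.0033,0.0019,0.0014],"rotation": [0,0,0],"claw": 0.73},
    {"linear": [-0.0049,0.0028,0.002],"rotation": [0,0,0],"claw": 0.73}
  ]
}}

```text
t: 15.25
eef_pos: [0.6521, -0.0865, -0.0043]
ee_rot: [-1.565, 0.521, -2.882]
force: [-2.8, -0.5, -0.5]
width: 0.0236
```

```bash
python3 go.py .645 -.089 .016 30 15;python3 see.py s14 .67 -.081|cut -c1-400
```

```text
true tip [ 0.6405 -0.0894  0.0165]
pos [ 0.6521 -0.0865 -0.0043] t 15.25 F [-2.77 -0.49 -0.5 ] w 0.0236 q [ 0.08  0.37 -0.51 -0.46 -0.19  2.18]
lin [-0.0036  0.0027  0.0006] rot [-0.41 -0.11  0.15]
scene {'foot': ([0.6888, -0.0782], 379, 0.0095), 'pan': ([0.6726, -0.0804], 415, 0.0013), 'cup': ([0.6716, -0.0805], 91, 0.0014)}
top {'foot': ([0.6737, -0.0796], 148, 0.0081), 'pan': ([0.6693, -0.0805], 632, 0.0012), 'cup': ([0.6698, -0.081], 65, 0.0008)}
```

Emit:
{"method": "play_rows", "body": {
  "increments": [
    {"linear": [-0.0012,0.0007,0.0006],"rotation": [0,0,0],"claw": 0.73},
    {"linear": [-0.0024,0.0014,0.0011],"rotation": [0,0,0],"claw": 0.73}
  ]
}}

```text
t: 15.6
eef_pos: [0.6553, -0.0869, -0.0042]
ee_rot: [-1.565, 0.521, -2.882]
force: [-2.5, -0.2, -0.9]
width: 0.0236
```

```bash
python3 go.py .645 -.089 .016 30 15;python3 see.py s15 .672 -.081|cut -c1-400
```

```text
true tip [ 0.6437 -0.0898  0.0166]
pos [ 0.6553 -0.0869 -0.0042] t 15.6 F [-2.48 -0.17 -0.89] w 0.0236 q [ 0.08  0.38 -0.51 -0.46 -0.19  2.18]
lin [-0.001   0.0012 -0.0006] rot [-0.41 -0.11  0.13]
scene {'foot': ([0.6896, -0.0786], 396, 0.0085), 'pan': ([0.6764, -0.0801], 402, 0.0013), 'cup': ([0.675, -0.0809], 89, 0.0015)}
top {'foot': ([0.6763, -0.0803], 152, 0.009), 'pan': ([0.6723, -0.081], 627, 0.0013), 'cup': ([0.6729, -0.0813], 71, 0.0006)}
```

Nearly home; no wall force yet. I'll creep on.

Emit:
{"method": "play_rows", "body": {
  "increments": [
    {"linear": [-0.0008,0.0005,0.0004],"rotation": [0,0,0],"claw": 0.73}
  ]
}}

```text
t: 15.82
eef_pos: [0.656, -0.087, -0.0045]
ee_rot: [-1.565, 0.521, -2.882]
force: [-5.5, 0.8, 0.3]
width: 0.0238
```

Emit:
{"method": "play_rows", "body": {
  "increments": [
    {"linear": [-0.0008,0.0005,0.0004],"rotation": [0,0,0],"claw": 0.73}
  ]
}}

```text
t: 15.95
eef_pos: [0.6562, -0.087, -0.0049]
ee_rot: [-1.566, 0.519, -2.882]
force: [-7.6, 1.9, 3.7]
width: 0.0237
```

Emit:
{"method": "play_rows", "body": {
  "increments": [
    {"linear": [-0.0008,0.0004,0.0004],"rotation": [0,0,0],"claw": 0.73}
  ]
}}

```text
t: 16.08
eef_pos: [0.6563, -0.0871, -0.005]
ee_rot: [-1.567, 0.518, -2.883]
force: [-7.9, 1.1, 5.0]
width: 0.0237
```

```bash
python3 go.py .645 -.089 .016 30 15;python3 see.py s16 .674 -.081|cut -c1-400;python3 - <<'E'
from fit import *
for c in("top","scene"):
    im,d=eyes.grab_frame(c);print(vfit(c,im,d))
E
```

```text
true tip [ 0.6448 -0.09    0.0158]
pos [ 0.6563 -0.0871 -0.005 ] t 16.075 F [-7.94  1.12  4.97] w 0.0237 q [ 0.08  0.38 -0.5  -0.46 -0.19  2.18]
lin [-0.0006  0.0001 -0.0011] rot [-0.33 -0.14  0.31]
scene {'foot': ([0.6896, -0.0796], 401, 0.0085), 'pan': ([0.6765, -0.0804], 411, 0.0013), 'cup': ([0.675, -0.0812], 87, 0.0009)}
top {'foot': ([0.6769, -0.0803], 156, 0.0085), 'pan': ([0.6724, -0.081], 628, 0.0013), 'cup': ([0.6729, -0.0813], 74, 0.0013)}
(array([ 0.67210598, -0.08134978, -0.15533462]), 190, np.float64(0.0010641824502478452))
(array([ 0.67620642, -0.08154753, -0.15982195]), 313, np.float64(0.0009853840433947506))
```

View pics/s16.png

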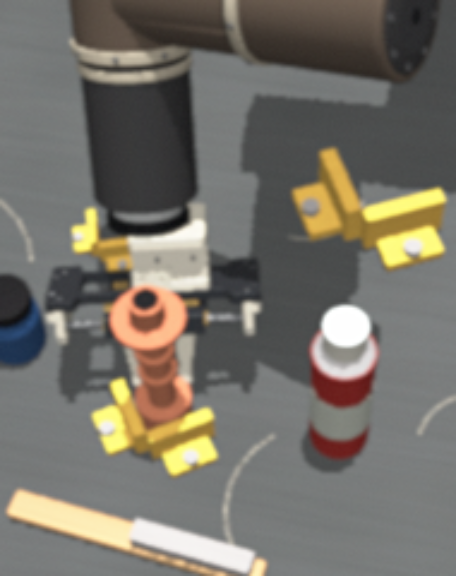

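Emit:
{"method": "play_rows", "body": {
  "increments": [
    {"linear": [0.002,-0.0012,0],"rotation": [0,0,0],"claw": 0.73},
    {"linear": [0.006,-0.0035,0],"rotation": [0,0,0],"claw": 0.73},
    {"linear": [0.015,-0.009,0],"rotation": [0,0,0],"claw": 0.73},
    {"linear": [0.026,-0.015,0],"rotation": [0,0,0],"claw": 0.73},
    {"linear": [0.037,-0.0214,0],"rotation": [0,0,0],"claw": 0.73}
  ]
}}

```text
t: 16.9
eef_pos: [0.614, -0.0983, -0.0046]
ee_rot: [-1.566, 0.518, -2.883]
force: [-0.2, 1.0, -0.2]
width: 0.0238
```

```bash
python3 see.py s17 .674 -.081|cut -c1-400;python3 - <<'E'
from fit import *
for c in("top","scene"):
    im,d=eyes.grab_frame(c);print(vfit(c,im,d))
print(readout.get_state()["eef_pos"],readout.get_state()["force"],readout.get_state()["t"])
E
```

```text
scene {'foot': ([0.6899, -0.0792], 396, 0.0111), 'pan': ([0.6765, -0.0808], 412, 0.0013), 'cup': ([0.6749, -0.081], 88, 0.0014)}
top {'foot': ([0.6741, -0.0811], 211, 0.0091), 'pan': ([0.6723, -0.081], 623, 0.0013), 'cup': ([0.6728, -0.0813], 66, 0.0008)}
(array([ 0.67214524, -0.08120637, -0.16129911]), 201, np.float64(0.0010554917963122078))
(array([ 0.67600211, -0.08143275, -0.1682059 ]), 310, np.float64(0.0009583754330494224))
[ 0.61507255 -0.09828208 -0.00429014] [ 0.29671754 -0.15403676  0.78023654] 17.1
```

View pics/s17.png

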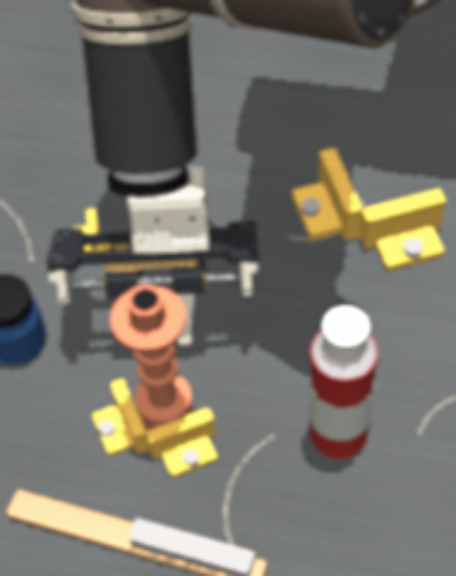

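The candlestick is upright and seated in the V, the fingers are about 40 mm clear, and the jar, can and brush have not moved. Handing in.

```bash
python3 -c "
from station import job;print(job.job_done())"
```

```text
the job is handed in; nothing more can be done
None
```

The candlestick is in the V-stop, upright and touching both arms, and I've handed the job in at about 17 s of the 40 s allowed. The hand-in gives no verdict.

**How it was done:** I tilted the gripper back 30° and pushed low on the foot. The two fingertips were set about 24 mm apart so that the foot rested against both. Pushing took about 2–4 N. It rose to about 8 N when the foot met the V, pointing between the two arms. I then backed the fingers off by about 40 mm.

**Last checks:**
- **Position:** the cup and drip pan sit within about 1 mm of the fitted seat point in both cameras. Cup and pan agree within 2 mm, so the candlestick is upright.
- **Fingers:** the tool force is back to noise level, so the fingers no longer touch.
- **Bystanders:** the spray can, jar and brush look unmoved in the last picture. I did not re-measure their positions after the push. The gripper passed about 15 mm from the jar.

**What disagreed or went wrong:**
- **Tool position:** the reported TCP lies about 24 mm beyond where the depth images show the fingertips. Because of this my first approach passed above the foot and touched nothing. I measured the offset and corrected for it.
- **Tool angle:** facing straight along the push was out of reach because of a joint limit, so I used a 15° heading instead.
- **Cameras:** the scene and top cameras differ by about 4 mm along x, so I compared the candlestick and the V within each camera.
- **Foot fit:** the direct fit of the foot was useless near the V because yellow pixels got mixed in. The final position rests on the cup, the pan and the contact force.

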